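# Return the hex spacers from a cup to the parts drawer

## Robot

A 7-joint arm with a two-finger parallel gripper is mounted at the origin on the work surface. World frame = base frame: x ahead of the robot, y to its left, z up, the work surface at z = 0. Lengths are in m, angles in rad, forces in N, time in s.
With the tool pointing down it reaches from about 0.4 to 0.85 m from the base axis. Payload 4.5 kg.
Tool frame: the origin (TCP) lies at the very end of the fingers, on their centre line; the grasp point (between the pads) lies 19 mm behind it; z points along the fingers, y is the direction in which the jaws open and shut (so a half turn about z gives the same grasp; the last joint's range is limited). The gripper opens to 88 mm and grips with 3 to 60 N. Pads are 18 mm wide; open, the fingers measure 123 mm over their backs; the gripper's body (75 mm by 187 mm) begins 45 mm behind the grasp point.
Start: joints at [-1.17, 0.689, -0.195, 1.565, 0.157, 0.902, -0.215], TCP at [0.224, 0.583, 0.239] pointing down, gripper open.
Joint ranges: [-3.01, 3.01], [-0.46, 2.08], [-1.47, 1.51], [0.13, 2.56], [-1, 4.14], [0.04, 2.09], [-2.66, 2.66]. Speed limits (rad/s): [2.57, 2.57, 3.14, 3.14, 3.14, 3.14, 3.14].

## Interface

Orientations are given as a unit quaternion [x, y, z, w].
In Python, from plant import telemetry, imaging, r gives the robot as it stands.
- The arm moves only by the shell command python3 -m creep 'ROWS' [FORCE]. ROWS is JSON, a list of rows, each a list of 5 numbers: the closure in counts, from 0 (fully open) to 255 (shut), then the shift along the tool's x, y, z in m, then the turn about the tool's z in degrees. In form: [[fingers, x, y, z, yaw], ...]. A call has 1 to 10 rows; each row is the pose to reach, as a shift and turn from the pose commanded when the call began, along the tool's axes at that moment; what a row does not reach only later rows make up. A row lasts 1/8 s, in which the tool goes at most 62.5 mm and 10.7 degrees, less where a joint would pass 70% of its speed; a pose out of reach is approached as far as the arm can. A call with a gripper value outside its range is refused whole. The fingers move at their own pace and stop on an object; FORCE is the grip in N (left out, the last holds). Time passes only in rows, so rows that repeat a pose let the fingers close. It gives the time, the measured TCP pose, the force and the opening at its end, in the units of the state.
- telemetry.get_state(): the state, without advancing time (a new reading comes with each control period).
- imaging.snapshot(name): name is "scene" or "side" or "wrist"; returns a dict with "image" (420x560x3 uint8, blue, green, red), "camera_matrix" (3x3 intrinsics, pixels), "R" (3x3) and "t" (3): a world point X has camera coordinates R X + t; the wrist camera has in their place "hand_eye" (4x4, takes a point from camera to tool coordinates, whose origin is the TCP and whose axes are the flange's). Camera axes: x right, y down, z forward; pixel columns grow to the right and rows downward; lengths in m; the calibration is good to about 2 mm. A picture is of the moment at which its call begins: read the wrist's pose just before it. There is no depth.
- r.finish_job(): hands the job in, once; it reports no verdict.
Trained networks look in a picture, given as the dict that the camera call returned (one of the last four; its "shot" number tells which), for a name from the list of things; names that differ only in an ending like _2 or _b are one class to them, and where a whole thing is asked for, a point or a joint stands for the part that bears it (a point fixed in the world has none). Each returns a list of dicts, best first, with "score" (0 to 1); they miss things now and then, are a little off and sometimes report something else, mostly with a low value. They report only what shows in the picture. A call takes as long as a camera call.
- imaging.boxes_of(picture, target): "rect" ([left, top, right, bottom] in pixels, round what is visible of it).
- imaging.trace(picture, target): "pixels" (420x560 bool, what is visible of it) and "rect" ([left, top, right, bottom] in pixels, round what is visible of it).
- imaging.place_of(picture, target): "location" ([row, column] in pixels: a listed point, or the origin of a listed thing).
The state is a dict: "clock": time; "q": joint angles; "qd": joint speeds; "joint_torque": joint torques, N m; "tool_pos": TCP position; "eef_rot": TCP orientation; "contact_force": force on the tool from outside, world axes, zero at the start; "moment": the same for the moment, N m; "opening": opening from 0.0 (shut) to 1.0 (fully open).
Only numpy, scipy, OpenCV 4.12 (cv2) and the standard library are available. Lean on these libraries where they do the work, as an engineer would, in place of code of your own. Each camera call takes 0.05 s, during which the arm holds its last target.

## Task

Put the white hexagonal spacers back into stock: pull the drawer of the grey cabinet open, take whichever of the two steel cups holds hexagonal spacers, tip them out of it into the drawer and stand the empty cup upright again on the cork pad it came from. Put the stray spacers lying on the mat into the drawer as well, then push the drawer fully shut. Leave the cup with the steel pins and the other things on the bench where they are.

Things in the scene. Friction and masses are not known exactly. Their poses are not given: they have to be found in the camera images.
- cup_a: open steel cup, a slightly flared cone: outside radius 26 mm at the foot, 34.5 mm at the rim, 60 mm tall, wall 3 mm, floor 5 mm thick, 0.12 kg. Origin: centre of its underside, z towards its mouth. Its twin looks the same; either of the two may be the one that holds the hexagonal spacers, the other holds two slim steel pins.
- cup_b: open steel cup, a slightly flared cone: outside radius 26 mm at the foot, 34.5 mm at the rim, 60 mm tall, wall 3 mm, floor 5 mm thick, 0.12 kg. Origin: centre of its underside, z towards its mouth. Its twin looks the same; either of the two may be the one that holds the hexagonal spacers, the other holds two slim steel pins.
- cup_a_rim (a point): centre of the mouth of cup_a, 60 mm above its origin along its axis
- cup_b_rim (a point): centre of the mouth of cup_b, 60 mm above its origin along its axis
- pad_a: fixed round cork pad, 46 mm radius, 4 mm thick, one of two; at the start a cup stands on its middle. Origin: centre of its underside.
- pad_b: fixed round cork pad, 46 mm radius, 4 mm thick, one of two; at the start a cup stands on its middle. Origin: centre of its underside.
- hex1: hexagonal white nylon spacer, 18 mm across flats (21 mm across corners), 16 mm tall, 12 g, slippery (friction about 0.25), with a dark bore mark on its upper end; origin: centre of its lower end, z along its axis (so its middle is 8 mm along z). Starts in one of the two cups; may be absent.
- hex2: hexagonal white nylon spacer, 18 mm across flats (21 mm across corners), 16 mm tall, 12 g, slippery (friction about 0.25), with a dark bore mark on its upper end; origin: centre of its lower end, z along its axis (so its middle is 8 mm along z). Starts in one of the two cups; may be absent.
- hex3: hexagonal white nylon spacer, 18 mm across flats (21 mm across corners), 16 mm tall, 12 g, slippery (friction about 0.25), with a dark bore mark on its upper end; origin: centre of its lower end, z along its axis (so its middle is 8 mm along z). Starts in one of the two cups; may be absent.
- hex4: hexagonal white nylon spacer, 18 mm across flats (21 mm across corners), 16 mm tall, 12 g, slippery (friction about 0.25), with a dark bore mark on its upper end; origin: centre of its lower end, z along its axis (so its middle is 8 mm along z). Starts in one of the two cups; may be absent.
- hex5: hexagonal white nylon spacer, 18 mm across flats (21 mm across corners), 16 mm tall, 12 g, slippery (friction about 0.25), with a dark bore mark on its upper end; origin: centre of its lower end, z along its axis (so its middle is 8 mm along z). Starts standing on the mat, a stray; may be absent.
- hex6: hexagonal white nylon spacer, 18 mm across flats (21 mm across corners), 16 mm tall, 12 g, slippery (friction about 0.25), with a dark bore mark on its upper end; origin: centre of its lower end, z along its axis (so its middle is 8 mm along z). Starts standing on the mat, a stray; may be absent.
- hex7: hexagonal white nylon spacer, 18 mm across flats (21 mm across corners), 16 mm tall, 12 g, slippery (friction about 0.25), with a dark bore mark on its upper end; origin: centre of its lower end, z along its axis (so its middle is 8 mm along z). Starts standing on the mat, a stray; may be absent.
- hex8: hexagonal white nylon spacer, 18 mm across flats (21 mm across corners), 16 mm tall, 12 g, slippery (friction about 0.25), with a dark bore mark on its upper end; origin: centre of its lower end, z along its axis (so its middle is 8 mm along z). Starts standing on the mat, a stray; may be absent.
- pin1: slim steel pin, 8 mm diameter, 30 mm long, lying in the cup that is not to be moved; origin under its middle.
- pin2: slim steel pin, 8 mm diameter, 30 mm long, lying in the cup that is not to be moved; origin under its middle.
- cab_drawer0 (a joint): how far the drawer of the low grey cabinet is pulled out, m: 0 fully shut, 0.15 at its stop. It starts shut or slightly ajar; slides with about 1 N friction and stays where it is left.
- cab_drawer0_handle (a point): middle of the drawer's bar handle: a horizontal steel bar 120 mm long and 11 mm thick, parallel to the drawer front, 35 mm out from it (about 29 mm free gap), 62 mm above the table. The cabinet's top is 100 mm above the table. The point's -x axis is the direction in which the drawer pulls out.
- drawer_centre (a point): middle of the drawer's inner floor, 22 mm above the table, moving with it; x points into the cabinet, y along the width, z up. Inside: 175 mm (x) by 218 mm (y), side walls 56 mm high, front panel 66 mm. The handle is 144 mm from here along -x. Pulled out by d, the drawer is open from above from x = -88 mm to x = d - 95 mm; beyond, the cabinet's top (100 mm above the table) covers it.
- screwdriver: bystander, the red screwdriver, 170 mm long, lying along its x, loose, origin near the middle of its underside; to be left where it is
- pliers: bystander, the blue-handled pliers, about 160 mm long and 45 mm wide, lying along their x, loose, origin near the middle of its underside; to be left where it is
- tape: bystander, the roll of black tape, 34 mm radius, 20 mm high, loose, origin near the middle of its underside; to be left where it is
- notes: bystander, the yellow note block, 76 x 76 x 14 mm, loose, origin near the middle of its underside; to be left where it is
- heatsink: bystander, the black finned heat sink, 110 x 140 x 55 mm, loose, origin near the middle of its underside; to be left where it is

How it is judged:
On the way, in this order (a step that is already met when the one before it is completed fails the run):
1. the drawer is pulled open at least 10 cm (value of joint cab_drawer0 above 0.1 m), for 0.2 s.
2. the cup with the spacers in it is lifted and tipped (((angle between cup_a's own z axis and vertical above 0.8 rad and height (world z) of cup_a above 0.04 m and distance between any of hex1, hex2, hex3, hex4 and cup_a_rim below 0.075 m) or (angle between cup_b's own z axis and vertical above 0.8 rad and height (world z) of cup_b above 0.04 m and distance between any of hex1, hex2, hex3, hex4 and cup_b_rim below 0.075 m))).
3. the tipped-out spacers lie in the drawer and both cups stand upright on their pads (((horizontal distance between cup_a and pad_a below 0.022 m and angle between each of cup_a, cup_b's own z axis and vertical below 0.1 rad and height (world z) of each of cup_a, cup_b below 0.008 m and horizontal distance between cup_b and pad_b below 0.022 m) or (horizontal distance between cup_a and pad_b below 0.022 m and angle between each of cup_a, cup_b's own z axis and vertical below 0.1 rad and height (world z) of each of cup_a, cup_b below 0.008 m and horizontal distance between cup_b and pad_a below 0.022 m)) and x of hex1 in the frame of drawer_centre between -0.088 and 0.088 m and y of hex1 in the frame of drawer_centre between -0.109 and 0.109 m and z of hex1 in the frame of drawer_centre between -0.006 and 0.045 m and x of hex2 in the frame of drawer_centre between -0.088 and 0.088 m and y of hex2 in the frame of drawer_centre between -0.109 and 0.109 m and z of hex2 in the frame of drawer_centre between -0.006 and 0.045 m and x of hex3 in the frame of drawer_centre between -0.088 and 0.088 m and y of hex3 in the frame of drawer_centre between -0.109 and 0.109 m and z of hex3 in the frame of drawer_centre between -0.006 and 0.045 m and x of hex4 in the frame of drawer_centre between -0.088 and 0.088 m and y of hex4 in the frame of drawer_centre between -0.109 and 0.109 m and z of hex4 in the frame of drawer_centre between -0.006 and 0.045 m), for 0.2 s.
At the end, for the whole second after the job is handed in: The drawer is shut to within 6 mm; all spacers that are present lie at rest inside it; both cups stand upright (within 0.1 rad) on the pads, each centred to within 22 mm (all of step 3 and value of joint cab_drawer0 below 0.006 m and x of hex5 in the frame of drawer_centre between -0.088 and 0.088 m and y of hex5 in the frame of drawer_centre between -0.109 and 0.109 m and z of hex5 in the frame of drawer_centre between -0.006 and 0.045 m and x of hex6 in the frame of drawer_centre between -0.088 and 0.088 m and y of hex6 in the frame of drawer_centre between -0.109 and 0.109 m and z of hex6 in the frame of drawer_centre between -0.006 and 0.045 m and x of hex7 in the frame of drawer_centre between -0.088 and 0.088 m and y of hex7 in the frame of drawer_centre between -0.109 and 0.109 m and z of hex7 in the frame of drawer_centre between -0.006 and 0.045 m and x of hex8 in the frame of drawer_centre between -0.088 and 0.088 m and y of hex8 in the frame of drawer_centre between -0.109 and 0.109 m and z of hex8 in the frame of drawer_centre between -0.006 and 0.045 m and linear speed of each of hex1, hex2, hex3, hex4, hex5, hex6, hex7, hex8 below 0.05 m/s); the robot touches nothing.
It fails at once if the steel pins are moved more than 5 cm (the wrong cup was taken) (distance of any of pin1, pin2 from where it was at the start of the episode above 0.05 m).
It fails at once if a bystander is moved more than 4 cm (distance of any of screwdriver, pliers, tape, notes, heatsink from where it was at the start of the episode above 0.04 m).
Of hex1, hex2, hex3, hex4 only 2 to 4 are there at a start; the rules pass over those that are not, and their reading is None.
Of hex5, hex6, hex7, hex8 only 2 to 4 are there at a start; the rules pass over those that are not, and their reading is None.
At some moment in a run one of hex5, hex6, hex7, hex8 may be knocked a few centimetres aside while the robot is not near it.
It also fails if it takes over 210 s, if anything falls off the work surface, if the arm or the gripper's body presses on something with over 40 N, if the wrist force passes 120 N, or if a joint passes its speed limit or range.

## Working session

There is one attempt and no reset: what is moved stays moved. The work goes in short steps, Python scripts to look and compute and a shell command to move; the robot and the scene stay as the last step left them, time stands still between calls to the robot, and variables do not carry over. Pictures are saved under pics/ and viewed, and the job is handed in when it is done.

```bash
ls; mkdir -p pics
python3 - <<'E'
from plant import telemetry, imaging, r
import cv2
s=telemetry.get_state(); print(s)
for n in ("scene","side","wrist"):
    p=imaging.snapshot(n); cv2.imwrite(f"pics/{n}0.png",p["image"])
    print(n,{k:v for k,v in p.items() if k!="image"})
E
```

```text
pics
{'clock': 0.0, 'q': array([-1.17018619,  0.68999503, -0.19448372,  1.56637177,  0.15731914,
        0.90248417, -0.21507456]), 'qd': array([ 0.00166824,  0.00100616, -0.00038193, -0.00030496, -0.00086182,
       -0.0003684 , -0.00030144]), 'joint_torque': array([-1.89292446e-04, -5.27556932e+01, -1.26674764e+00, -1.53434068e+01,
       -5.25533140e-02,  6.40555649e-03,  1.64403255e-04]), 'tool_pos': array([0.22398503, 0.58279511, 0.23789499]), 'eef_rot': array([ 1.82328477e-01,  9.83237233e-01, -9.29219626e-04, -8.71524890e-05]), 'contact_force': array([ 0.13887616, -0.71726488, -0.44926066]), 'moment': array([ 0.00234291, -0.00754352, -0.00314359]), 'opening': 0.9967839566393436}
scene {'camera_matrix': array([[491.09902654,   0.        , 276.86541347],
       [  0.        , 491.09902654, 212.08152873],
       [  0.        ,   0.        ,   1.        ]]), 'R': array([[-0.74127404,  0.67112045, -0.01049531],
       [ 0.47544086,  0.51397389, -0.71399358],
       [-0.47378137, -0.5342548 , -0.70007358]]), 't': array([ 0.4780095, -0.146268 ,  1.7124104]), 'shot': 1}
side {'camera_
[... 219 characters left out ...]
     [-0.1020173 ,  0.75654863, -0.64593084],
       [ 0.06456142, -0.64291434, -0.76321227]]), 't': array([0.52178649, 0.16974494, 1.69544205]), 'shot': 2}
wrist {'camera_matrix': array([[304.93400286,   0.        , 276.4972593 ],
       [  0.        , 304.93400286, 211.83606248],
       [  0.        ,   0.        ,   1.        ]]), 'hand_eye': array([[-5.98394382e-04, -9.56487331e-01, -2.91773248e-01,
         7.57277435e-02],
       [ 9.99999499e-01, -8.06362913e-04,  5.92521176e-04,
        -2.90765425e-04],
       [-8.02014124e-04, -2.91772747e-01,  9.56487334e-01,
        -1.45994528e-01],
       [ 0.00000000e+00,  0.00000000e+00,  0.00000000e+00,
         1.00000000e+00]]), 'shot': 3}
```

View pics/scene0.png

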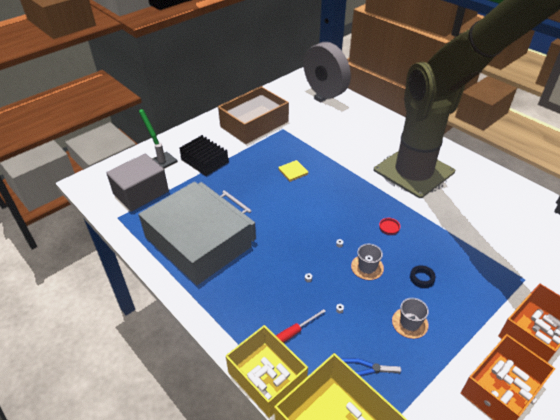

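View pics/side0.png

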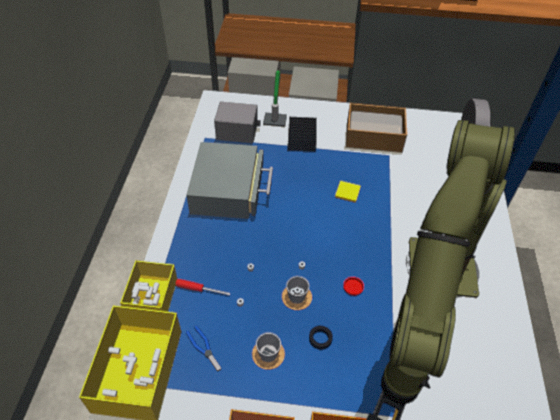

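View pics/wrist0.png

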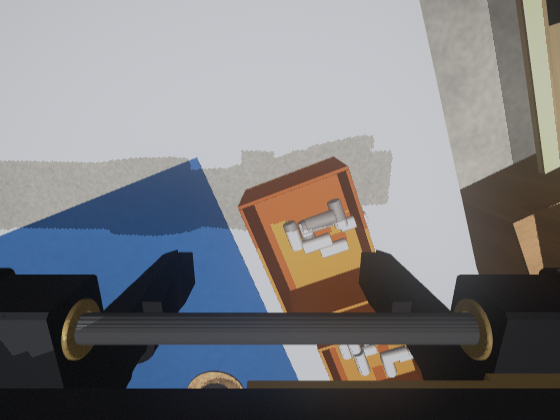

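The scene view shows the cabinet at (198,230) with its handle at (236,200). The cups are at (370,260) and (412,316), and there are three strays at (340,242), (308,277) and (340,308). Next I'll measure positions with both fixed cameras.

```bash
cat > h.py <<'E'
from plant import telemetry, imaging, r
import numpy as np, cv2
from scipy.spatial.transform import Rotation as Ro
def cam(p,s=None):
    K=p["camera_matrix"]
    if "R" in p: return K,p["R"],p["t"]
    T=np.eye(4);T[:3,:3]=Ro.from_quat(s["eef_rot"]).as_matrix();T[:3,3]=s["tool_pos"]
    W=np.linalg.inv(T@p["hand_eye"]); return K,W[:3,:3],W[:3,3]
def proj(c,X):
    K,R,t=c; x=K@(R@np.asarray(X,float)+t); return x[:2]/x[2]
def onz(c,uv,z):
    K,R,t=c; d=R.T@np.linalg.solve(K,[uv[0],uv[1],1.]); o=-R.T@t
    return o+d*(z-o[2])/d[2]
def tri(c1,u1,c2,u2):
    A=[]
    for (K,R,t),u in((c1,u1),(c2,u2)):
        P=K@np.c_[R,t]; A+= [u[0]*P[2]-P[0],u[1]*P[2]-P[1]]
    X=np.linalg.svd(np.array(A))[2][-1]; return X[:3]/X[3]
def zoom(p,rect,name,k=4):
    l,t,rr,b=[int(v) for v in rect]; im=p["image"][max(t,0):b,max(l,0):rr]
    f=min(k,800/im.shape[1],600/im.shape[0]); cv2.imwrite(f"pics/{name}.png",cv2.resize(im,None,fx=f,fy=f,interpolation=cv2.INTER_CUBIC))
def snap(n):
    s=telemetry.get_state(); p=imaging.snapshot(n); return p,cam(p,s)
def tool(s,X):
    return Ro.from_quat(s["eef_rot"]).inv().apply(np.asarray(X)-s["tool_pos"])
E
python3 - <<'E'
from h import *
P={}
for n in("scene","side"):
    p,c=snap(n);P[n]=(p,c)
    for t,z in [("cup_a",.004),("cup_a_rim",.064),("pad_a",0),("hex5",0),("cab_drawer0_handle",.062),("drawer_centre",.022),("screwdriver",0),("pliers",0),("tape",0),("notes",0),("heatsink",0),("pin1",.01)]:
        for d in imaging.place_of(p,t)[:8]:
            if d["score"]>.2: print(n,t,round(d["score"],2),np.round(d["location"][::-1]),np.round(onz(c,d["location"][::-1],z),3))
    zoom(p,(290,220,440,340) if n=="scene" else (220,240,340,370),n+"z",5)
E
```

```text
scene cup_a 0.62 [367. 265.] [0.448 0.169 0.004]
scene cup_a 0.56 [409. 323.] [0.519 0.368 0.004]
scene cup_a_rim 0.7 [413. 310.] [0.519 0.367 0.064]
scene pad_a 0.76 [368. 269.] [0.456 0.179 0.   ]
scene pad_a 0.6 [410. 321.] [0.509 0.366 0.   ]
scene hex5 0.63 [307. 280.] [0.613 0.09  0.   ]
scene hex5 0.45 [367. 265.] [0.447 0.168 0.   ]
scene hex5 0.45 [340. 248.] [0.455 0.071 0.   ]
scene cab_drawer0_handle 0.79 [234. 201.] [ 0.599 -0.249  0.062]
scene drawer_centre 0.69 [339. 247.] [0.47  0.079 0.022]
scene drawer_centre 0.5 [205. 166.] [ 0.537 -0.492  0.022]
scene screwdriver 0.59 [298. 327.] [0.737 0.181 0.   ]
scene pliers 0.89 [370. 365.] [0.681 0.376 0.   ]
scene tape 0.72 [420. 277.] [0.371 0.297 0.   ]
scene tape 0.47 [206. 162.] [ 0.507 -0.533  0.   ]
scene notes 0.68 [293. 171.] [ 0.313 -0.282  0.   ]
scene heatsink 0.76 [203. 162.] [ 0.513 -0.541  0.   ]
scene heatsink 0.48 [369. 251.] [0.401 0.137 0.   ]
side cup_a 0.97 [263. 353.] [0.524 0.368 0.004]
side cup_a 0.69 [267. 177.] [ 0.606 -0.314  0.004]
side cup_a 0.56 [295. 294.] [0.456 0.167 0.004]
side cup_a_rim 0.8
[... 233 characters left out ...]
5 0.53 [301. 266.] [0.445 0.059 0.   ]
side hex5 0.48 [253. 267.] [0.597 0.08  0.   ]
side hex5 0.41 [240. 303.] [0.615 0.217 0.   ]
side cab_drawer0_handle 0.86 [268. 178.] [ 0.593 -0.256  0.062]
side drawer_centre 0.29 [268. 352.] [0.51  0.373 0.022]
side screwdriver 0.67 [201. 289.] [0.742 0.182 0.   ]
side screwdriver 0.54 [267. 353.] [0.515 0.365 0.   ]
side pliers 0.77 [204. 353.] [0.691 0.388 0.   ]
side pliers 0.21 [263. 353.] [0.524 0.367 0.   ]
side tape 0.8 [319. 336.] [0.371 0.293 0.   ]
side notes 0.79 [349. 194.] [ 0.305 -0.273  0.   ]
side heatsink 0.77 [304. 138.] [ 0.49  -0.548  0.   ]
side pin1 0.42 [268. 353.] [0.51 0.37 0.01]
side pin1 0.41 [266. 353.] [0.516 0.37  0.01 ]
```

View pics/scenez.png

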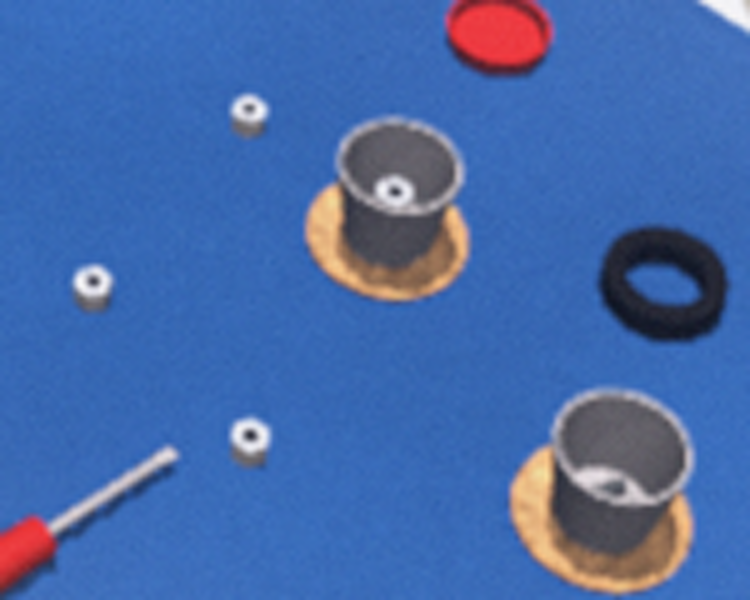

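View pics/sidez.png

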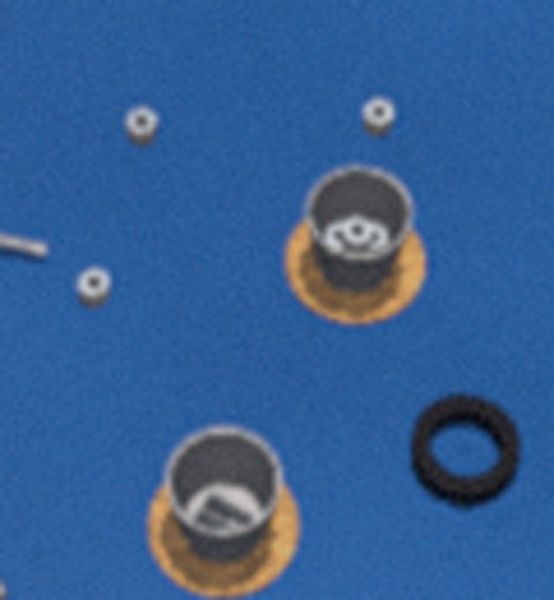

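Pixel findings: the cup at side (297,290) shows hexagonal spacers, so that one is mine. The cup at (268,350) holds the pins. Next is the cabinet's yaw and the handle.

Run:
```python
from h import *
a,ca=snap("scene");b,cb=snap("side")
zoom(a,(130,170,280,290),"sc_cab",5);zoom(b,(180,130,290,230),"si_cab",6)
h=[imaging.place_of(p,"cab_drawer0_handle")[0]["location"][::-1] for p in(a,b)]
print(tri(ca,h[0],cb,h[1]))
s=telemetry.get_state();print(Ro.from_quat(s["eef_rot"]).as_matrix().round(3))
print(tool(s,[.5,-.2,.25]))
```

```text
[ 0.59035117 -0.24715622  0.05818067]
[[-0.934  0.359  0.   ]
 [ 0.359  0.934  0.   ]
 [ 0.     0.    -1.   ]]
[-0.53847082 -0.63244226 -0.01131426]
```

View pics/sc_cab.png

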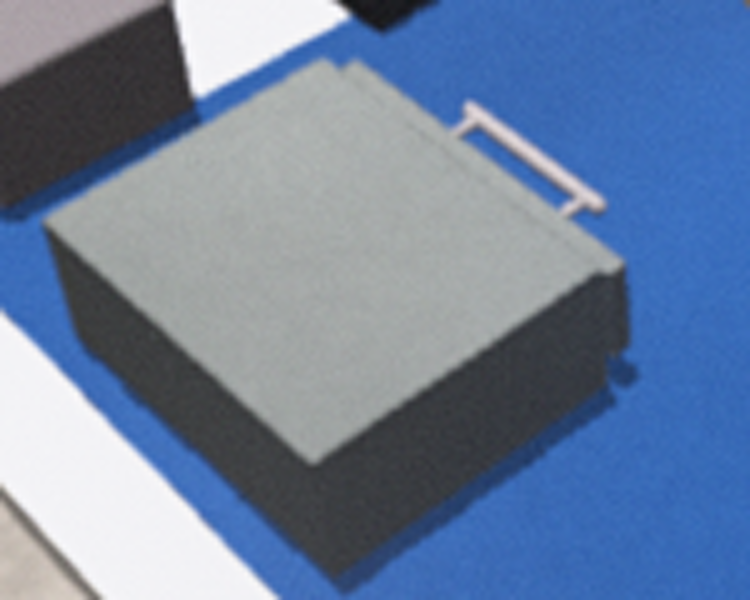

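View pics/si_cab.png

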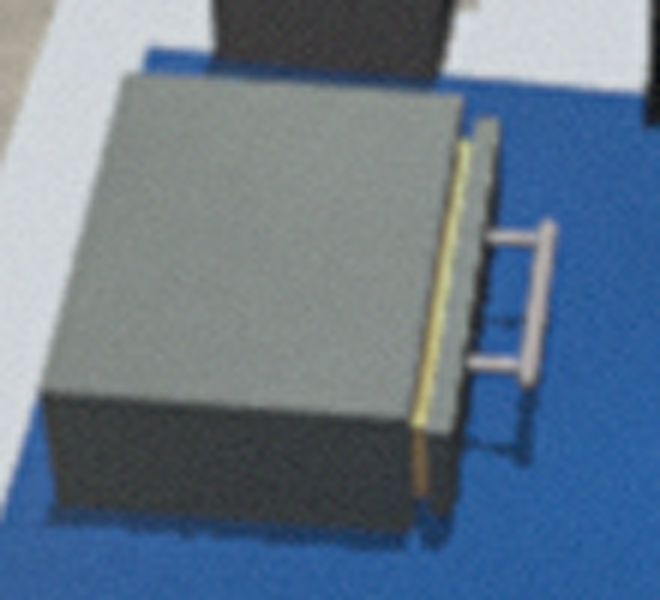

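The views show the drawer slightly ajar: yellow drawer side visible, handle ends at scene (224,191)/(250,211) and side (271,168)/(268,193).

```bash
python3 - <<'E'
from h import *
a,ca=snap("scene");b,cb=snap("side")
E=[]
for u,v in(((224,191.4),(271.3,168)),((250,211),(268.3,193.3))):
    print(tri(ca,u,cb,v),onz(ca,u,.062),onz(cb,v,.062)); E.append((onz(ca,u,.062)+onz(cb,v,.062))/2)
d=E[1]-E[0];print(E,np.linalg.norm(d),np.degrees(np.arctan2(d[1],d[0])))
# cabinet top corners scene zoom, z=.1
for c,zs in((ca,[((44+0)/5+130,222/5+170),(312/5+130,465/5+170),(600/5+130,272/5+170)]),(cb,[(125/6+180,75/6+130),(42/6+180,393/6+130),(415/6+180,415/6+130),(462/6+180,95/6+130)])):
    print([onz(c,u,.1).round(3) for u in zs])
E
# move the tool towards the cabinet, high up
python3 -m creep '[[0,-0.05,-0.06,-0.01,0],[0,-0.1,-0.12,-0.02,0],[0,-0.14,-0.17,-0.02,0],[0,-0.18,-0.21,-0.02,0],[0,-0.22,-0.25,-0.02,0],[0,-0.26,-0.3,-0.02,0],[0,-0.3,-0.35,-0.02,0],[0,-0.34,-0.4,-0.02,0],[0,-0.38,-0.45,-0.02,0],[0,-0.38,-0.45,-0.02,0]]' 20
```

```text
[ 0.58943331 -0.31056822  0.05617942] [ 0.59307914 -0.30498325  0.062     ] [ 0.58872405 -0.3048705   0.062     ]
[ 0.5842079  -0.18895322  0.05399963] [ 0.58967813 -0.18112771  0.062     ] [ 0.58325526 -0.18284637  0.062     ]
[array([ 0.59090159, -0.30492687,  0.062     ]), array([ 0.58646669, -0.18198704,  0.062     ])] 0.1230198022163769 92.0659788289549
[array([ 0.86 , -0.359,  0.1  ]), array([ 0.851, -0.103,  0.1  ]), array([ 0.648, -0.108,  0.1  ])]
[array([ 0.852, -0.361,  0.1  ]), array([ 0.842, -0.103,  0.1  ]), array([ 0.637, -0.114,  0.1  ]), array([ 0.649, -0.371,  0.1  ])]
clock: 3.0
tool_pos: [0.4181, 0.0233, 0.2588]
eef_rot: [0.185, 0.983, -0.0, 0.0]
contact_force: [0.1, 0.7, -0.4]
opening: 1.0
```

Run:
```python
from h import *
s=telemetry.get_state();print(tool(s,[.56,-.243,.24]), tool(s,[.6087,-.2427,.2]))
```

```text
[-0.22904586 -0.19646819  0.0191997 ] [-0.2742643  -0.178441    0.05922586]
```

```bash
python3 -m creep '[[0,-0.04,-0.04,0,-4],[0,-0.08,-0.07,0,-8],[120,-0.12,-0.11,0,-12],[220,-0.16,-0.14,0.01,-16],[255,-0.2,-0.17,0.02,-20],[255,-0.229,-0.196,0.02,-23.5],[255,-0.229,-0.196,0.02,-23.5],[255,-0.229,-0.196,0.02,-23.5]]' 20
python3 - <<'E'
from h import *
p,c=snap("wrist");cv2.imwrite("pics/w1.png",p["image"])
s=telemetry.get_state();m=Ro.from_quat(s["eef_rot"]).as_matrix();print(m.round(3),np.degrees(np.arctan2(m[1,1],m[0,1])),s["tool_pos"],s["opening"])
for d in imaging.place_of(p,"cab_drawer0_handle"): print(d["score"],d["location"],onz(c,d["location"][::-1],.062))
E
```

```text
clock: 4.0
tool_pos: [0.5607, -0.2369, 0.2386]
eef_rot: [-0.022, 1.0, 0.001, -0.0]
contact_force: [-0.3, 0.5, 0.1]
opening: 0.34
[[-0.999 -0.045 -0.   ]
 [-0.045  0.999  0.001]
 [ 0.     0.001 -1.   ]] 92.56586925836177 [ 0.56068879 -0.23639804  0.23880565] 0.29264945081450916
0.76 [217.0, 269.4] [ 0.58957956 -0.24334527  0.062     ]
```

View pics/w1.png

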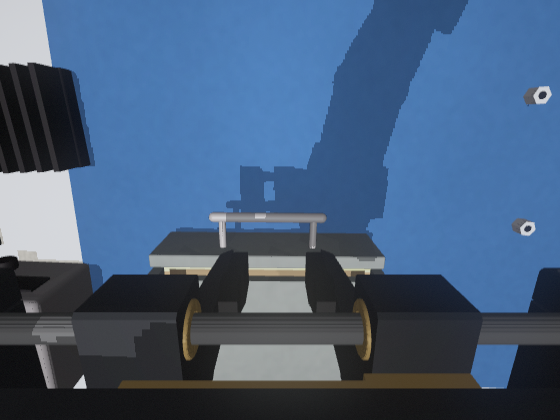

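The handle at (211..325, 217) is horizontal in the wrist view, so the yaw is aligned. I'll move above the gap, then descend.

```bash
python3 -m creep '[[255,-0.025,-0.004,0.03,0],[255,-0.048,-0.008,0.06,0],[255,-0.048,-0.008,0.09,0],[255,-0.048,-0.008,0.105,0],[255,-0.048,-0.008,0.105,0],[255,-0.048,-0.008,0.105,0]]'
python3 - <<'E'
from h import *
p,c=snap("wrist");cv2.imwrite("pics/w2.png",p["image"])
s=telemetry.get_state();print(s["tool_pos"],s["opening"],tool(s,[.6096,-.2425,.045]))
for d in imaging.place_of(p,"cab_drawer0_handle"): print(d["score"],d["location"],onz(c,d["location"][::-1],.062))
a,ca=snap("side"); zoom(a,(180,100,300,230),"si2",6)
E
```

```text
clock: 4.85
tool_pos: [0.6099, -0.2439, 0.1351]
eef_rot: [-0.022, 1.0, -0.0, 0.001]
contact_force: [0.1, -0.1, -0.0]
opening: 0.007
[ 0.61002789 -0.24400773  0.13524086] 0.005596580236885948 [0.00057276 0.00159471 0.09023856]
0.83 [199.7, 276.3] [ 0.5917735  -0.24490133  0.062     ]
```

View pics/w2.png

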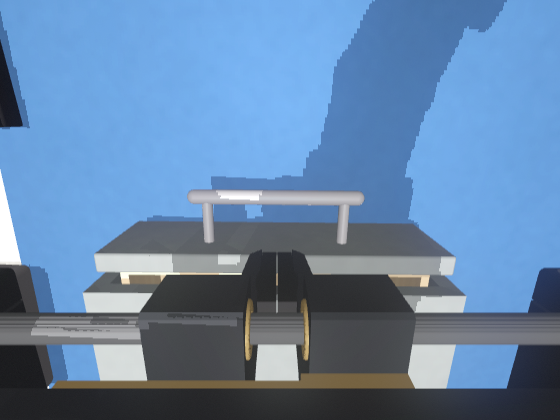

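View pics/si2.png

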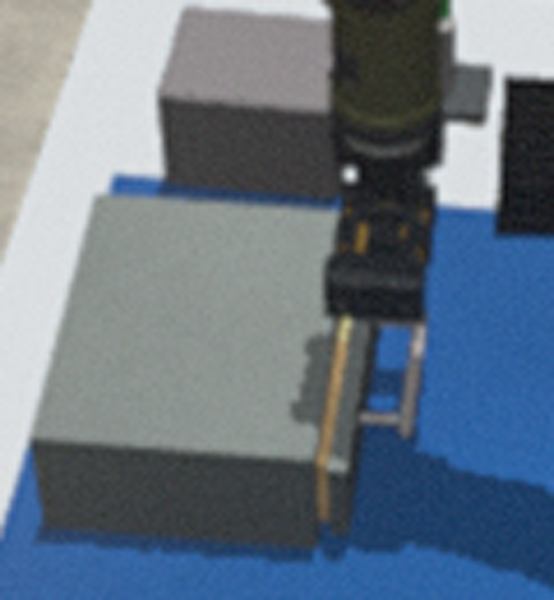

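```bash
python3 -m creep '[[255,0,0,0.02,0],[255,0,0,0.035,0],[255,0,0,0.05,0],[255,0,0,0.06,0],[255,0,0,0.07,0]]'
python3 -m creep '[[255,0,0,0.008,0],[255,0,0,0.018,0],[255,0,0,0.018,0]]'
```

```text
clock: 5.62
tool_pos: [0.6093, -0.2438, 0.0629]
eef_rot: [-0.022, 1.0, 0.0, -0.0]
contact_force: [0.1, 0.2, -0.1]
opening: 0.003
clock: 6.0
tool_pos: [0.6087, -0.2437, 0.0449]
eef_rot: [-0.022, 1.0, 0.0, -0.001]
contact_force: [-0.5, -0.7, 0.2]
opening: 0.007
```

```bash
python3 -m creep '[[255,0.01,0,0,0],[255,0.025,0,0,0],[255,0.04,0,0,0],[255,0.055,0,0,0],[255,0.07,0,0,0],[255,0.085,0,0,0],[255,0.1,0,0,0],[255,0.112,0,0,0],[255,0.12,0,0,0],[255,0.12,0,0,0]]'
python3 -m creep '[[255,0.008,0,0,0],[255,0.013,0,0,0],[255,0.013,0,0,0]]'
python3 - <<'E'
from h import *
a,ca=snap("side"); zoom(a,(180,80,320,230),"si3",5)
E
```

```text
clock: 7.25
tool_pos: [0.4883, -0.2496, 0.0458]
eef_rot: [-0.021, 1.0, -0.0, -0.001]
contact_force: [-0.2, -0.0, -1.5]
opening: 0.001
clock: 7.62
tool_pos: [0.4754, -0.2498, 0.0456]
eef_rot: [-0.021, 1.0, 0.0, -0.001]
contact_force: [1.4, 0.5, -0.3]
opening: 0.01
```

View pics/si3.png

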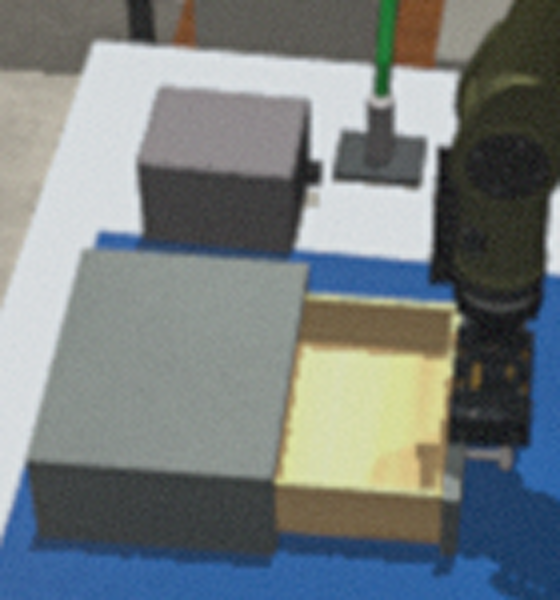

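The drawer is well open. I'll unhook and rise, then measure the handle and the cup.

```bash
python3 -m creep '[[255,-0.004,0,0,0],[255,-0.004,0,-0.03,0],[255,-0.004,0,-0.08,0],[200,-0.004,0,-0.14,0],[0,-0.004,0,-0.18,0],[0,-0.004,0.03,-0.2,0],[0,-0.004,0.08,-0.2,0],[0,-0.004,0.14,-0.2,0],[0,-0.004,0.2,-0.2,0],[0,-0.004,0.26,-0.2,0]]'
python3 -m creep '[[0,0.02,0.05,0,0],[0,0.05,0.1,0,0],[0,0.06,0.14,0,0],[0,0.06,0.14,0,0],[0,0.06,0.14,0,0]]'
python3 - <<'E'
from h import *
a,ca=snap("scene");b,cb=snap("side")
zoom(a,(130,140,300,290),"sc4",4)
for n,p,c in(("scene",a,ca),("side",b,cb)):
  for t,z in(("cab_drawer0_handle",.062),("drawer_centre",.022)):
    for d in imaging.place_of(p,t)[:2]: print(n,t,d["score"],onz(c,d["location"][::-1],z))
p,c=snap("wrist");cv2.imwrite("pics/w4.png",p["image"])
print(telemetry.get_state()["tool_pos"])
for t,z in(("cup_a",.004),("cup_a_rim",.064),("pad_a",.0),("hex5",0.0)):
    for d in imaging.place_of(p,t)[:5]: print(t,d["score"],d["location"],onz(c,d["location"][::-1],z))
E
```

```text
clock: 8.93
tool_pos: [0.4691, 0.0123, 0.2459]
eef_rot: [-0.022, 1.0, 0.0, 0.0]
contact_force: [1.3, -0.4, 0.5]
opening: 0.776
clock: 9.55
tool_pos: [0.4033, 0.1469, 0.2457]
eef_rot: [-0.022, 1.0, -0.0, -0.0]
contact_force: [0.6, -0.4, -0.4]
opening: 1.002
scene cab_drawer0_handle 0.93 [ 0.47624579 -0.24430677  0.062     ]
scene drawer_centre 0.7 [ 0.59729102 -0.24766899  0.022     ]
side cab_drawer0_handle 0.68 [ 0.45590674 -0.26106357  0.062     ]
side cab_drawer0_handle 0.4 [0.44964439 0.21346901 0.062     ]
side drawer_centre 0.72 [ 0.59949569 -0.22566038  0.022     ]
side drawer_centre 0.35 [0.51106888 0.3805406  0.022     ]
[0.40335225 0.14684366 0.24566263]
cup_a 0.94 [217.5, 292.8] [0.45291771 0.17053624 0.004     ]
cup_a 0.66 [263.9, 428.8] [0.51352216 0.36502526 0.004     ]
cup_a 0.56 [220.4, 291.3] [0.45708166 0.1687573  0.004     ]
cup_a_rim 0.68 [284.7, 453.0] [0.51119617 0.36522888 0.064     ]
pad_a 0.69 [263.6, 432.4] [0.51476802 0.37232368 0.        ]
pad_a 0.2 [232.1, 296.9] [0.47499554 0.17761913 0.        ]
hex5 0.65 [207.7, 212.2] [0.44482287 0.06235178 0.        ]
hex5 0.63 [225.2, 290.9] [0.46531971 0.16885417 0.        ]
hex5 0.63 [208.6, 288.2] [0.44195122 0.1639579  0.        ]
hex5 0.52 [313.9, 232.2] [0.60926175 0.08880674 0.        ]
hex5 0.51 [219.0, 291.4] [0.4564174  0.16904498 0.        ]
```

View pics/w4.png

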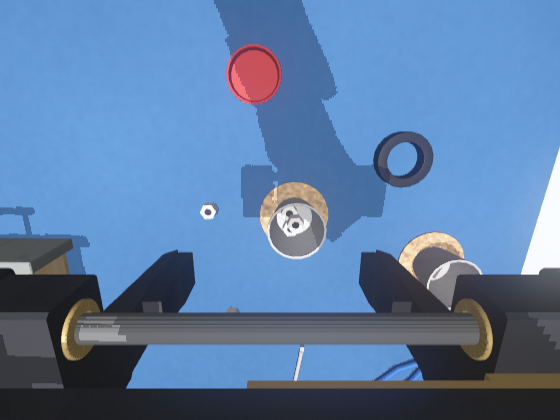

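View pics/sc4.png

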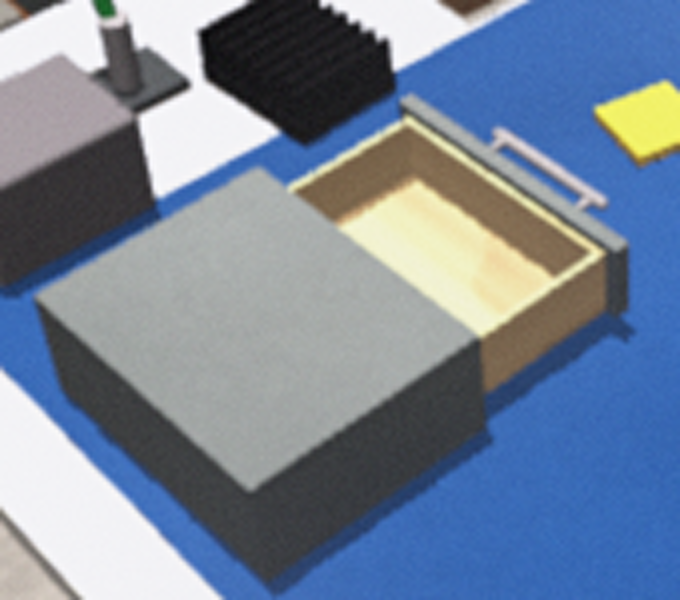

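The wrist view shows the cup with about three hexagonal spacers at (293,220), rim circle centred near (297,230). The pad is visible, and one stray is at (208,211). I'll compute the rim centre more precisely.

Run:
```python
from h import *
from scipy.optimize import least_squares
p,c=snap("wrist");s=telemetry.get_state()
print(onz(c,(297.5,230),.064))
zoom(p,(240,170,350,270),"w5",6)
m=imaging.trace(p,"cup_a")
for d in m[:3]:
    print(d["score"],d["rect"])
d=m[0]
def f(v):
    a=np.linspace(0,2*np.pi,60); q=[]
    for rr,z in((.0345,.064),(.026,.004)):
        q+=[proj(c,[v[0]+rr*np.cos(t),v[1]+rr*np.sin(t),z]) for t in a]
    q=np.array(q);return np.r_[q.min(0),q.max(0)]-np.array(d["rect"])
print(least_squares(f,[.453,.17]))
```

```text
[0.44809449 0.17342086 0.064     ]
0.83 [411.5, 246.3, 480.1, 305.1]
0.78 [267.9, 193.8, 326.1, 256.5]
0.29 [281.2, 222.7, 294.4, 238.3]
     message: `ftol` termination condition is satisfied.
     success: True
      status: 2
         fun: [-1.535e+00 -2.551e+00  1.319e+00  2.581e+00]
           x: [ 5.085e-01  3.651e-01]
        cost: 8.632186551467024
         jac: [[-1.213e+02  7.083e+02]
               [ 6.732e+02  2.831e+01]
               [-1.980e+02  8.222e+02]
               [ 6.945e+02  2.903e+01]]
        grad: [ 2.257e-05 -1.647e-06]
  optimality: 2.2571286450556727e-05
 active_mask: [ 0.000e+00  0.000e+00]
        nfev: 5
        njev: 5
```

View pics/w5.png

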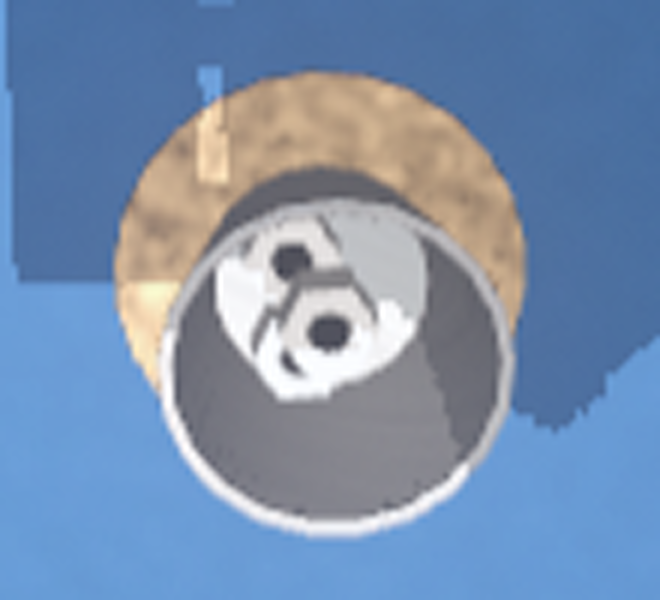

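```bash
python3 -m creep '[[0,-0.02,0.01,0.02,0],[0,-0.048,0.022,0.06,0],[0,-0.048,0.022,0.1,0],[0,-0.048,0.022,0.13,0],[0,-0.048,0.022,0.13,0],[0,-0.048,0.022,0.13,0]]'
python3 - <<'E'
from h import *
p,c=snap("wrist");cv2.imwrite("pics/w6.png",p["image"])
a,ca=snap("side");zoom(a,(240,220,350,340),"si6",6)
print(telemetry.get_state()["tool_pos"])
for t,z in(("cup_a",.004),("cup_a_rim",.064),):
    for d in imaging.place_of(p,t)[:5]: print(t,d["score"],d["location"],onz(c,d["location"][::-1],z))
E
```

```text
clock: 10.95
tool_pos: [0.4506, 0.1719, 0.1165]
eef_rot: [-0.022, 1.0, 0.0, 0.001]
contact_force: [0.6, -0.4, 1.1]
opening: 0.998
[0.45088672 0.17199274 0.11699882]
cup_a 0.79 [208.3, 277.5] [0.45051549 0.17288995 0.004     ]
cup_a 0.67 [276.3, 478.3] [0.50963322 0.36623862 0.004     ]
cup_a_rim 0.21 [206.3, 278.5] [0.43146491 0.17245306 0.064     ]
```

View pics/w6.png

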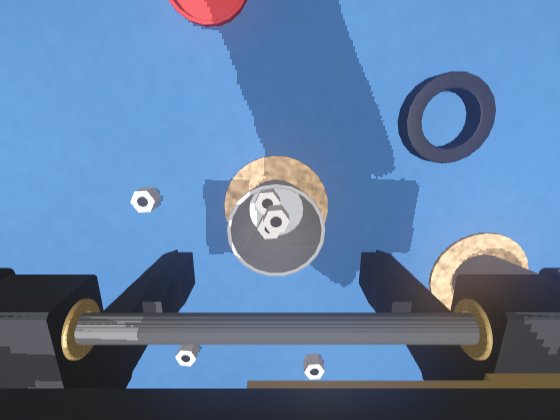

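View pics/si6.png

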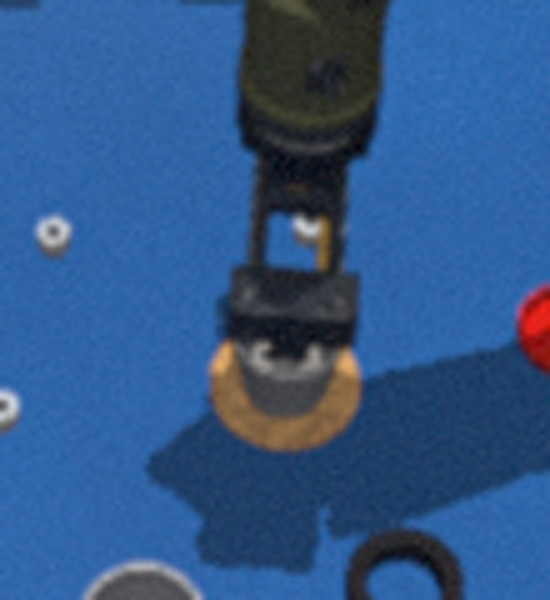

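Wrist view: the rim is at columns 228–325 (centre 276.5), centred between the fingers. I'll descend and grip.

```bash
python3 -c "
from h import *
p,c=snap('wrist');print(onz(c,(276.5,229.5),.064))"
python3 -m creep '[[0,0,0,0.03,0],[0,0,0,0.055,0],[0,0,0,0.071,0],[0,0,0,0.071,0],[60,0,0,0.071,0],[120,0,0,0.071,0],[120,0,0,0.071,0],[120,0,0,0.071,0],[120,0,0,0.071,0]]' 15
```

```text
[0.44864509 0.17174861 0.064     ]
clock: 12.32
tool_pos: [0.4506, 0.1716, 0.0454]
eef_rot: [-0.021, 1.0, 0.0, 0.001]
contact_force: [-0.2, -0.9, 6.3]
opening: 0.771
```

```bash
python3 -m creep '[[120,0,0,-0.01,0],[120,0,0,-0.03,0],[120,0,0,-0.06,0],[120,0,0,-0.09,0],[120,0,0,-0.12,0],[120,0,0,-0.12,0]]'
python3 - <<'E'
from h import *
p,c=snap("wrist");cv2.imwrite("pics/w7.png",p["image"])
a,ca=snap("side");zoom(a,(240,180,350,340),"si7",5)
E
```

```text
clock: 13.08
tool_pos: [0.4511, 0.172, 0.1667]
eef_rot: [-0.021, 1.0, 0.001, 0.002]
contact_force: [0.5, -1.1, -1.1]
opening: 0.763
```

View pics/w7.png

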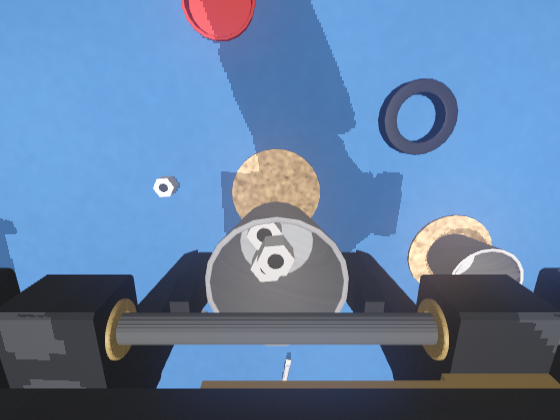

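View pics/si7.png

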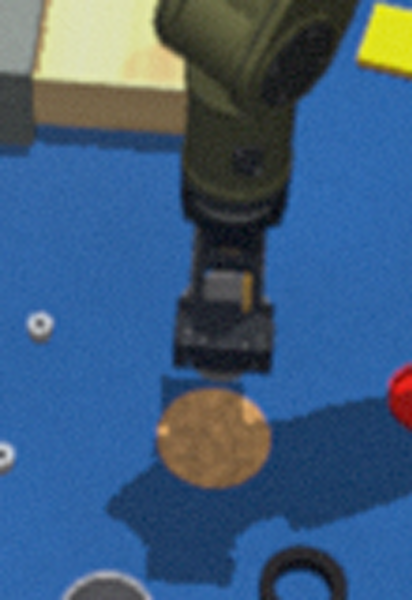

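Cup lifted with the spacers inside; the pad is bare at wrist (276,190). I'll carry it to in front of the drawer.

```bash
python3 - <<'E'
from h import *
p,c=snap("wrist");print("pad",onz(c,(276,191),.004))
for d in imaging.place_of(p,"pad_a")[:3]: print(d["score"],d["location"],onz(c,d["location"][::-1],0))
E
python3 -m creep '[[120,0.005,-0.02,-0.01,0],[120,0.01,-0.06,-0.015,0],[120,0.015,-0.11,-0.015,0],[120,0.02,-0.16,-0.015,0],[120,0.025,-0.21,-0.015,0],[120,0.03,-0.26,-0.015,0],[120,0.03,-0.31,-0.015,0],[120,0.03,-0.36,-0.015,0],[120,0.03,-0.4,-0.015,0],[120,0.03,-0.42,-0.015,0]]'
python3 -m creep '[[120,0,0,0,0],[120,0,0,0,0],[120,0,0,0,0]]'
python3 - <<'E'
from h import *
p,c=snap("wrist");cv2.imwrite("pics/w8.png",p["image"])
print(telemetry.get_state()["tool_pos"])
for t,z in(("cab_drawer0_handle",.062),("drawer_centre",.022)):
    for d in imaging.place_of(p,t)[:5]: print(t,d["score"],d["location"],onz(c,d["location"][::-1],z))
a,ca=snap("side");zoom(a,(180,100,320,230),"si8",5)
a,ca=snap("scene");zoom(a,(130,120,300,290),"sc8",4)
E
```

```text
pad [0.44514464 0.17055864 0.004     ]
0.97 [194.6, 278.5] [0.44981723 0.173372   0.        ]
clock: 14.52
tool_pos: [0.4371, -0.2519, 0.1782]
eef_rot: [-0.02, 1.0, 0.0, -0.001]
contact_force: [0.3, 0.1, -1.4]
opening: 0.763
clock: 14.9
tool_pos: [0.4384, -0.2476, 0.1795]
eef_rot: [-0.023, 1.0, 0.0, -0.0]
contact_force: [-0.6, 0.2, -2.4]
opening: 0.763
[ 0.43847303 -0.24790051  0.17962369]
drawer_centre 0.93 [331.4, 270.4] [ 0.60310662 -0.24716657  0.022     ]
```

View pics/w8.png

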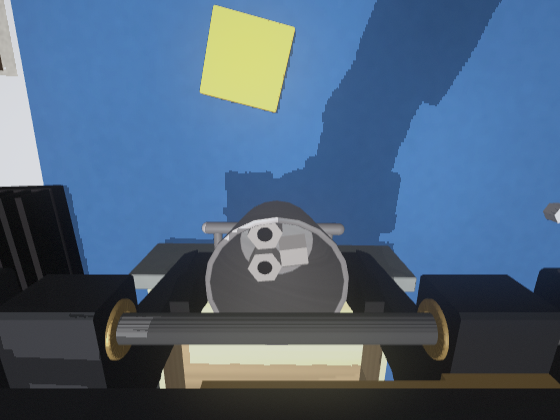

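View pics/sc8.png

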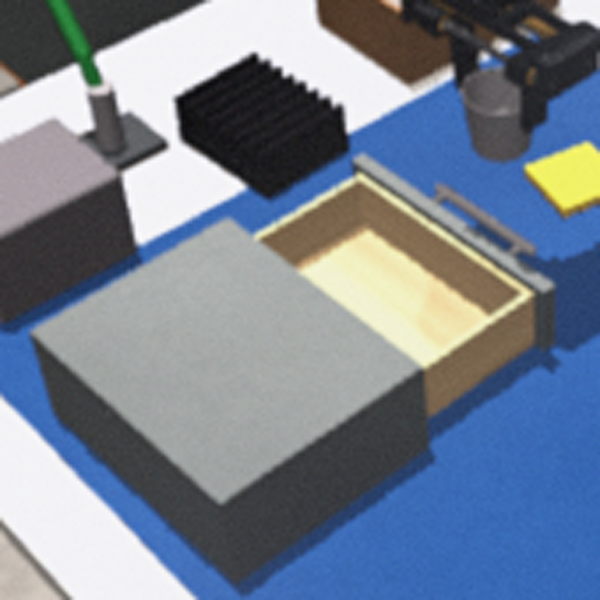

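View pics/si8.png

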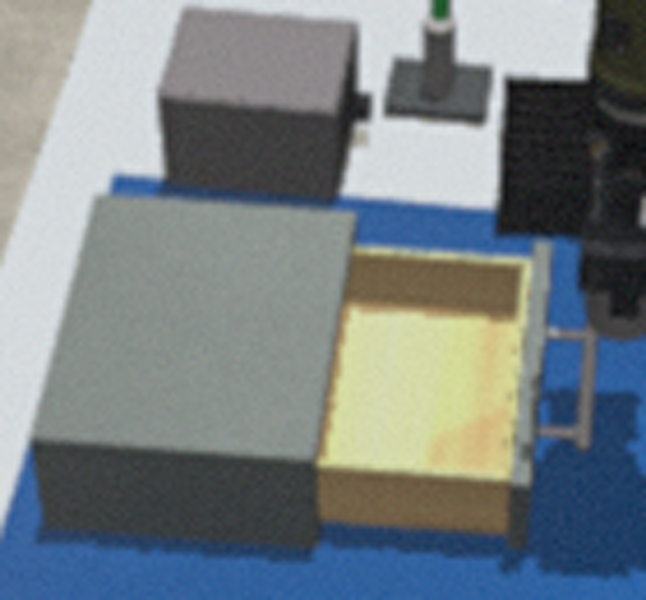

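Wrist view: the cup holds three spacers, two standing and one lying. Pushing the cup against the front panel would slide the drawer shut because it only has about 1 N of friction. I'll tip the cup over the drawer's +y side wall instead, with the jaw axis along the drawer's x. First I'll check whether the wrist can make that turn.

Run:
```python
from h import *
s=telemetry.get_state();print(s["q"].round(3),tool(s,[.575,-.06,.18]))
```

```text
[ 0.693  0.65  -0.43   1.979  0.457  0.608  1.574] [-0.14474566  0.18261174 -0.00021137]
```

```bash
python3 -m creep '[[120,0,0.03,0,10],[120,0,0.06,0,20],[120,-0.01,0.1,0,30],[120,-0.03,0.14,0,40],[120,-0.06,0.17,0,50],[120,-0.09,0.183,0,60],[120,-0.12,0.183,0,70],[120,-0.145,0.183,0,80],[120,-0.145,0.183,0,90],[120,-0.145,0.183,0,90]]'
python3 -m creep '[[120,0,0,0,0],[120,0,0,0,0]]'
python3 - <<'E'
from h import *
p,c=snap("wrist");cv2.imwrite("pics/w9.png",p["image"])
s=telemetry.get_state();print(s["q"].round(2),Ro.from_quat(s["eef_rot"]).as_matrix().round(3))
for t,z in(("cab_drawer0_handle",.062),("drawer_centre",.022)):
    for d in imaging.place_of(p,t)[:5]: print(t,d["score"],d["location"],onz(c,d["location"][::-1],z))
E
```

```text
clock: 16.4
tool_pos: [0.5751, -0.0596, 0.1795]
eef_rot: [0.691, 0.723, -0.0, -0.0]
contact_force: [-0.2, 0.1, -1.0]
opening: 0.767
clock: 16.65
tool_pos: [0.575, -0.0602, 0.1798]
eef_rot: [0.691, 0.723, 0.0, -0.0]
contact_force: [-0.3, 0.3, -0.8]
opening: 0.766
[-0.02  0.7   0.08  1.78 -0.08  0.66  0.15] [[-0.044  0.999 -0.   ]
 [ 0.999  0.044  0.   ]
 [ 0.    -0.    -1.   ]]
cab_drawer0_handle 0.59 [372.6, 162.1] [ 0.45971665 -0.25141035  0.062     ]
drawer_centre 0.86 [346.2, 289.0] [ 0.597809   -0.24535615  0.022     ]
drawer_centre 0.55 [249.8, 281.7] [ 0.58285262 -0.11997485  0.022     ]
```

View pics/w9.png

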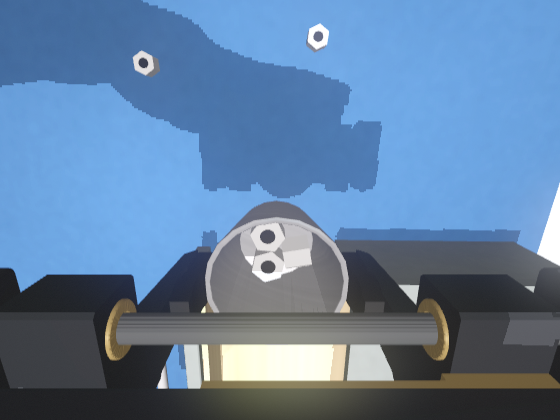

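```bash
python3 -m creep '[[120,0,0,0.03,0],[120,0,0,0.06,0],[120,0,0,0.078,0],[120,0,0,0.078,0],[120,-0.015,0,0.078,0],[120,-0.03,0,0.078,0],[120,-0.03,0,0.078,0]]'
python3 - <<'E'
from h import *
a,ca=snap("scene");zoom(a,(130,150,330,300),"sc10",4)
E
```

```text
clock: 17.68
tool_pos: [0.5769, -0.0935, 0.1026]
eef_rot: [0.693, 0.721, -0.0, 0.001]
contact_force: [-0.0, 0.8, -0.3]
opening: 0.762
```

View pics/sc10.png

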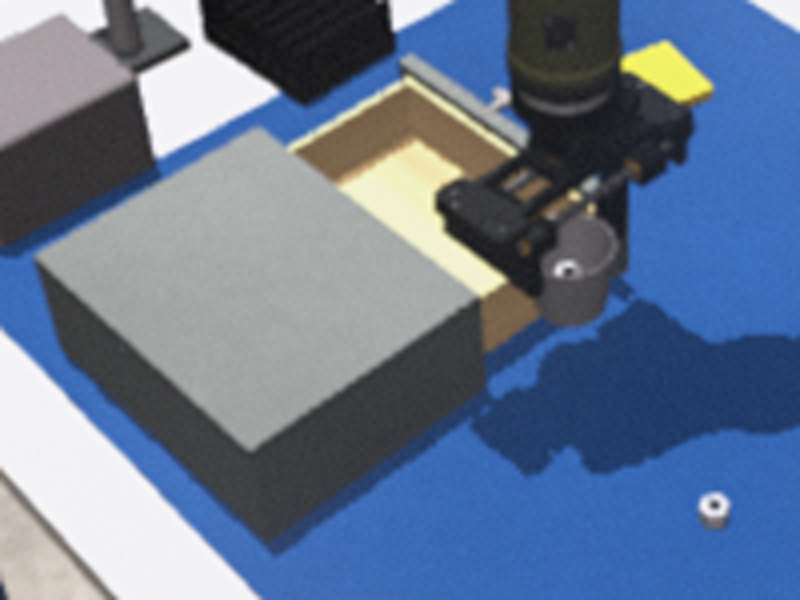

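```bash
python3 -m creep '[[120,-0.008,0,0,0],[120,-0.015,0,0,0],[120,-0.022,0,-0.003,0],[120,-0.03,0,-0.006,0],[120,-0.039,0,-0.01,0],[120,-0.039,0,-0.01,0]]'
python3 - <<'E'
from h import *
a,ca=snap("scene");zoom(a,(130,150,330,300),"sc11",4)
p,c=snap("wrist");cv2.imwrite("pics/w11.png",p["image"])
print(telemetry.get_state()["contact_force"])
E
```

```text
clock: 18.48
tool_pos: [0.578, -0.1307, 0.1122]
eef_rot: [0.692, 0.722, -0.0, 0.0]
contact_force: [0.2, 1.5, 2.0]
opening: 0.761
[-0.71810849  1.22869647  0.33085336]
```

View pics/sc11.png

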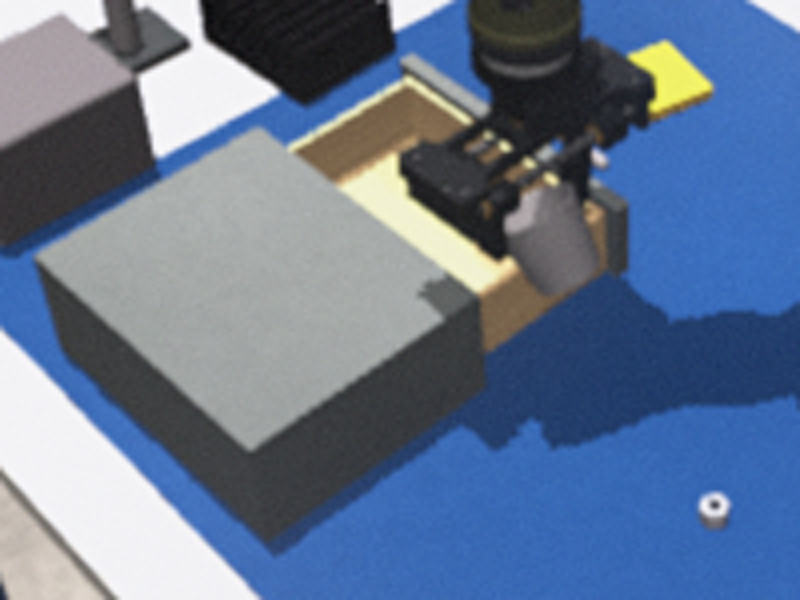

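View pics/w11.png

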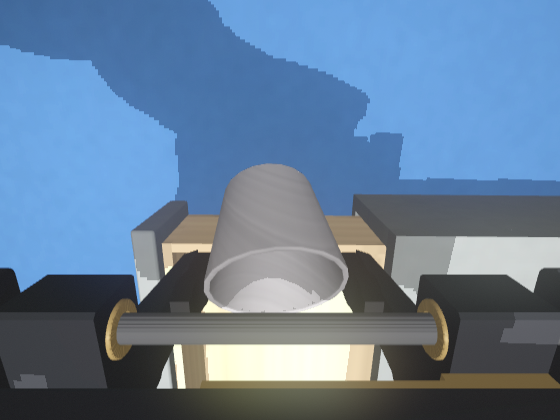

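The cup is tilting as planned, roughly 40°, with low forces. Continuing.

```bash
python3 -m creep '[[120,-0.007,0,0,0],[120,-0.014,0,0.001,0],[120,-0.021,0,0.003,0],[120,-0.027,0,0.006,0],[120,-0.033,0,0.01,0],[120,-0.038,0,0.014,0],[120,-0.043,0,0.02,0],[120,-0.047,0,0.025,0],[120,-0.047,0,0.025,0]]'
python3 - <<'E'
from h import *
a,ca=snap("scene");zoom(a,(130,150,330,300),"sc12",4)
p,c=snap("wrist");cv2.imwrite("pics/w12.png",p["image"])
print(telemetry.get_state()["contact_force"])
E
```

```text
clock: 19.7
tool_pos: [0.5797, -0.1771, 0.0861]
eef_rot: [0.692, 0.722, -0.001, -0.0]
contact_force: [-0.4, -1.0, 1.4]
opening: 0.747
[-0.70312921 -1.45220888  1.69394662]
```

View pics/sc12.png

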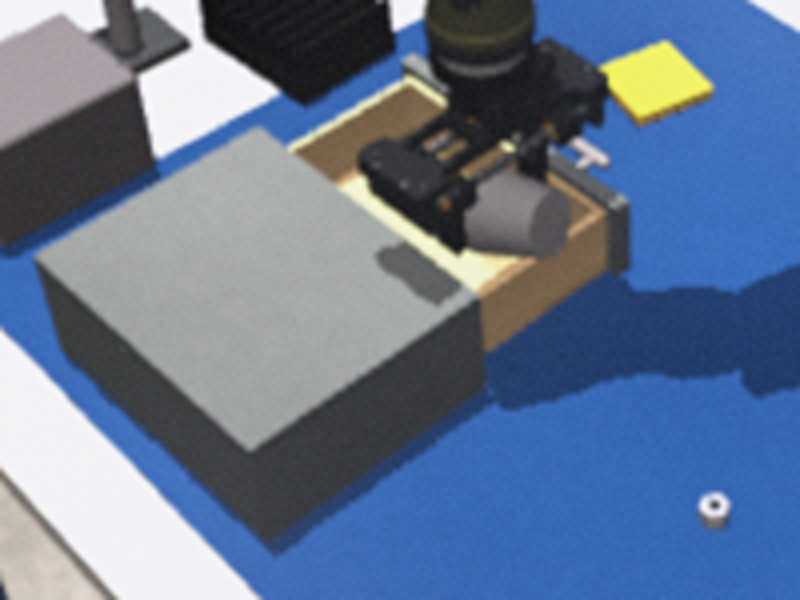

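View pics/w12.png

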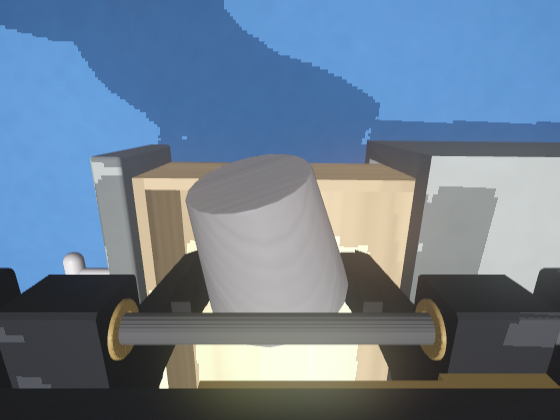

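Run:
```python
from h import *
a,ca=snap("side");zoom(a,(180,100,320,230),"si12",5)
for d in imaging.boxes_of(a,"hex1"): print(d)
```

```text
{'rect': [234.2, 302.3, 246.8, 306.1], 'score': 0.48}
{'rect': [298.9, 259.2, 306.6, 268.6], 'score': 0.37}
```

View pics/si12.png

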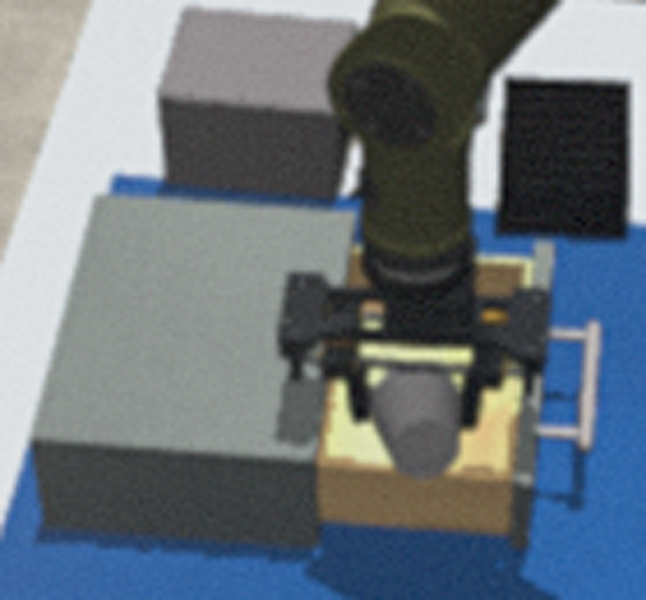

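The cup is about horizontal, yawed slightly, with its foot resting on the side wall. I'll lower the rim further to pass the horizontal.

```bash
python3 -m creep '[[120,0.002,0,0.005,0],[120,0.004,0,0.01,0],[120,0.005,0,0.015,0],[120,0.005,0,0.015,0],[120,0.005,0,0.015,0]]'
python3 - <<'E'
from h import *
a,ca=snap("scene");zoom(a,(200,160,300,250),"sc13",6)
p,c=snap("wrist");cv2.imwrite("pics/w13.png",p["image"])
E
```

```text
clock: 20.52
tool_pos: [0.5806, -0.1782, 0.0727]
eef_rot: [0.693, 0.721, -0.002, 0.004]
contact_force: [-0.6, -12.5, 4.0]
opening: 0.748
```

View pics/sc13.png

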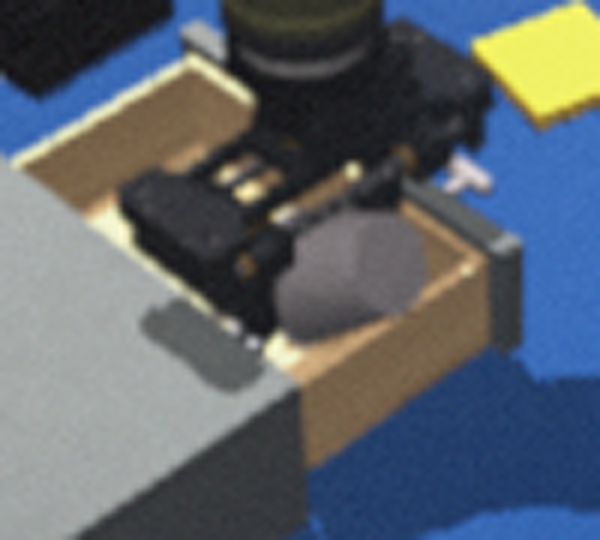

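View pics/w13.png

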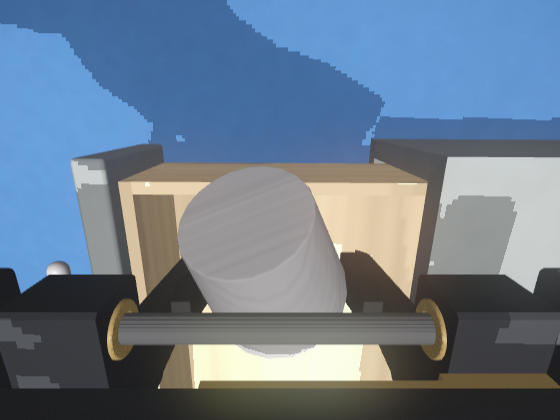

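The foot is now well raised, and white spacers show at (240,335) of the zoom. The lateral force has reached 12 N, so I'll ease off by moving inward and rising.

```bash
python3 -m creep '[[120,-0.006,0,-0.002,0],[120,-0.012,0,-0.01,0],[120,-0.02,0,-0.02,0],[120,-0.02,0,-0.04,0],[120,-0.02,0,-0.06,0],[120,-0.02,0,-0.06,0]]'
python3 - <<'E'
from h import *
a,ca=snap("scene");zoom(a,(180,140,320,250),"sc14",5)
b,cb=snap("side");zoom(b,(180,100,320,230),"si14",5)
p,c=snap("wrist");cv2.imwrite("pics/w14.png",p["image"])
E
```

```text
clock: 21.38
tool_pos: [0.5821, -0.1912, 0.1334]
eef_rot: [0.692, 0.722, 0.001, 0.001]
contact_force: [-0.5, 0.1, -1.3]
opening: 0.75
```

View pics/sc14.png

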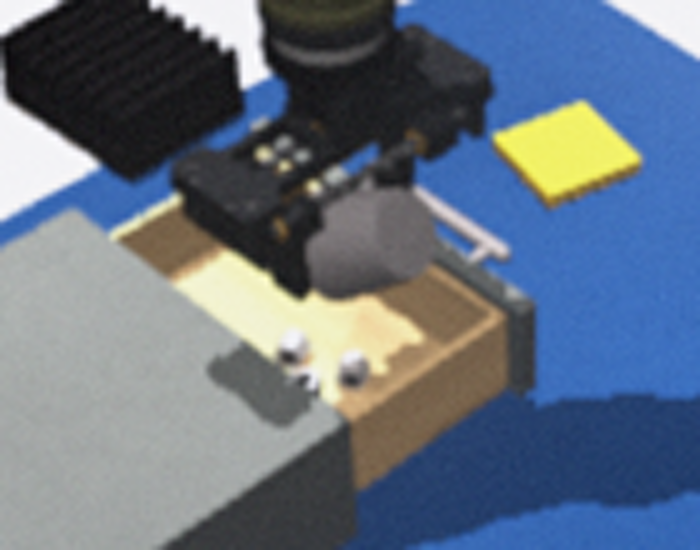

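View pics/w14.png

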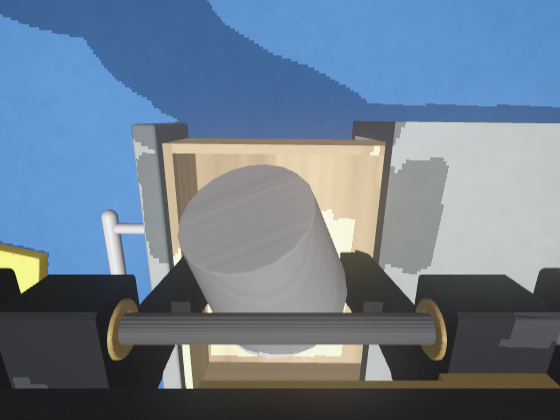

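View pics/si14.png

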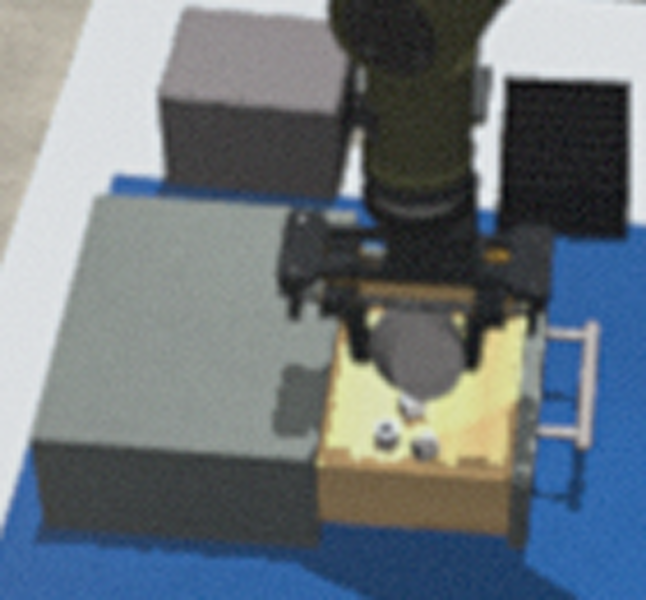

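Three spacers now lie in the drawer (side zoom (385,435), (425,445), (412,408)). The cup stays tilted, held by pad friction. I'll carry it above its pad and loosen the grip so it swings upright under gravity.

```bash
python3 -m creep '[[120,0,0,-0.03,0],[120,0.04,-0.01,-0.04,0],[120,0.08,-0.025,-0.04,0],[120,0.125,-0.04,-0.04,0],[120,0.17,-0.055,-0.04,0],[120,0.215,-0.07,-0.04,0],[120,0.26,-0.085,-0.03,0],[120,0.305,-0.1,-0.01,0],[120,0.345,-0.112,0.01,0],[120,0.367,-0.116,0.025,0]]'
python3 -m creep '[[120,0,0,0,0],[120,0,0,0,0]]'
python3 - <<'E'
from h import *
b,cb=snap("side");zoom(b,(220,200,360,340),"si15",5)
p,c=snap("wrist");cv2.imwrite("pics/w15.png",p["image"])
E
```

```text
clock: 22.78
tool_pos: [0.4472, 0.173, 0.1052]
eef_rot: [0.69, 0.724, -0.001, -0.001]
contact_force: [0.3, 0.2, -1.3]
opening: 0.757
clock: 23.02
tool_pos: [0.4495, 0.1691, 0.1068]
eef_rot: [0.692, 0.722, -0.0, 0.0]
contact_force: [-0.8, 0.3, -0.5]
opening: 0.754
```

View pics/si15.png

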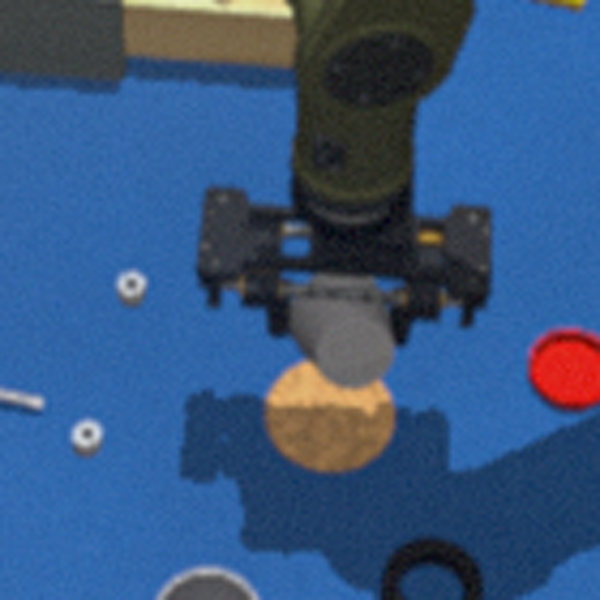

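View pics/w15.png

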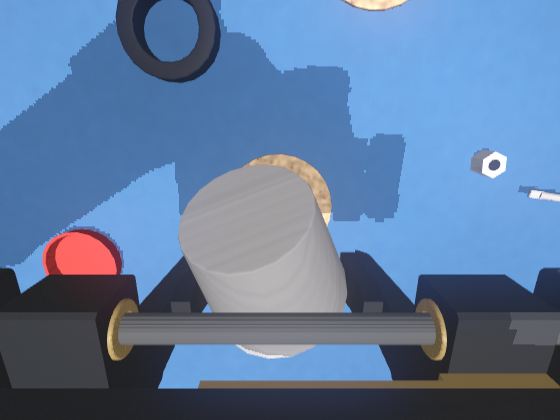

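```bash
python3 -m creep '[[120,0,0,0.025,0],[120,0,0,0.05,0],[120,0,0,0.05,0],[120,0,0,0.05,0]]' 10
python3 -m creep '[[120,0,0,0,0],[120,0,0,0,0],[120,0,0,0,0],[120,0,0,0,0]]' 7
python3 - <<'E'
from h import *
b,cb=snap("side");zoom(b,(220,200,360,340),"si16",5)
p,c=snap("wrist");cv2.imwrite("pics/w16.png",p["image"])
E
```

```text
clock: 23.62
tool_pos: [0.4498, 0.17, 0.0576]
eef_rot: [0.692, 0.722, 0.0, 0.0]
contact_force: [-0.5, -0.1, -1.6]
opening: 0.758
clock: 24.12
tool_pos: [0.4492, 0.1706, 0.0568]
eef_rot: [0.692, 0.722, 0.0, 0.0]
contact_force: [-0.2, -0.0, -0.9]
opening: 0.755
```

View pics/w16.png

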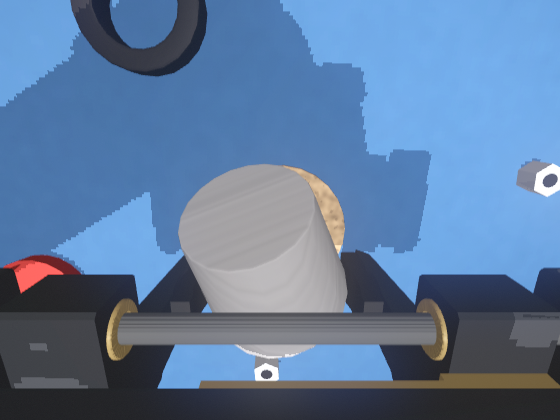

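Still held at 7 N. I'll step it down further.

```bash
python3 -m creep '[[120,0,0,0,0],[120,0,0,0,0],[120,0,0,0,0],[120,0,0,0,0]]' 5
python3 -m creep '[[120,0,0,0,0],[120,0,0,0,0],[120,0,0,0,0],[120,0,0,0,0]]' 4
python3 - <<'E'
from h import *
p,c=snap("wrist");cv2.imwrite("pics/w17.png",p["image"])
E
```

```text
clock: 24.72
tool_pos: [0.4492, 0.1706, 0.0567]
eef_rot: [0.692, 0.722, 0.0, -0.0]
contact_force: [-0.2, -0.2, -1.0]
opening: 0.758
clock: 25.22
tool_pos: [0.4491, 0.1706, 0.0567]
eef_rot: [0.692, 0.722, 0.0, -0.0]
contact_force: [-0.2, -0.4, -1.0]
opening: 0.757
```

View pics/w17.png

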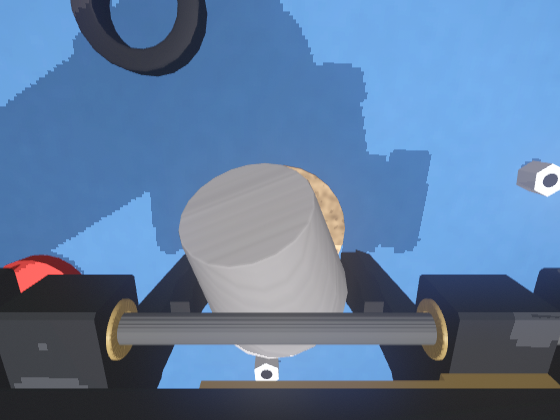

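The grip still holds the cup at 4 N because it is slightly twisted between the pads. I'll lower its rim edge onto the cork and drag it to roll it down onto its side, then regrip it straight.

```bash
python3 -m creep '[[120,-0.025,0,0,0],[120,-0.045,0,0.015,0],[120,-0.045,0,0.03,0],[120,-0.045,0,0.035,0],[120,-0.045,0,0.035,0]]' 5
python3 - <<'E'
from h import *
p,c=snap("wrist");cv2.imwrite("pics/w18.png",p["image"])
b,cb=snap("side");zoom(b,(220,200,360,340),"si18",5)
E
```

```text
clock: 25.9
tool_pos: [0.4515, 0.1272, 0.0214]
eef_rot: [0.691, 0.723, 0.001, -0.0]
contact_force: [0.6, 0.1, 0.6]
opening: 0.755
```

View pics/si18.png

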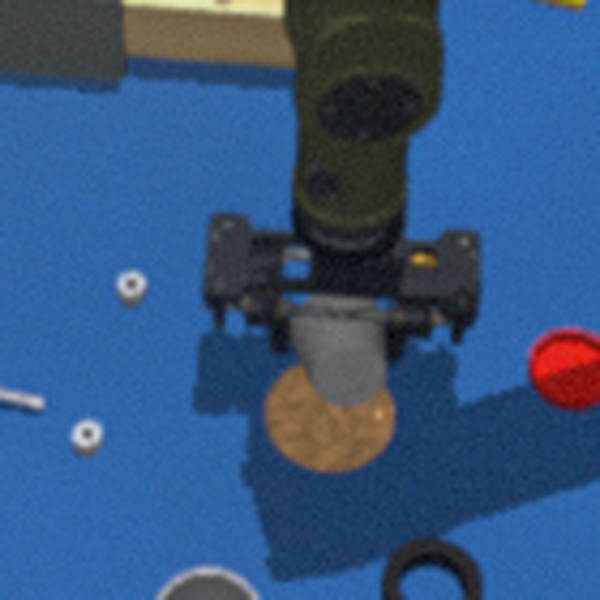

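View pics/w18.png

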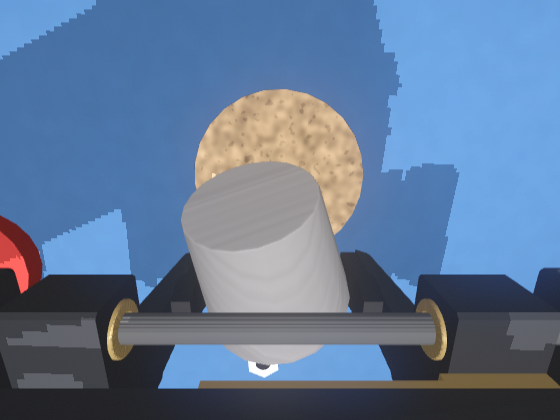

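Contact has begun and the tilt has dropped slightly. Dragging toward +y.

```bash
python3 -m creep '[[120,0.008,0,0.001,0],[120,0.016,0,0.001,0],[120,0.024,0,0.001,0],[120,0.032,0,0,0],[120,0.04,0,0,0],[120,0.04,0,0,0]]' 5
python3 - <<'E'
from h import *
p,c=snap("wrist");cv2.imwrite("pics/w19.png",p["image"])
E
```

```text
clock: 26.75
tool_pos: [0.4493, 0.1668, 0.0217]
eef_rot: [0.691, 0.723, 0.0, -0.0]
contact_force: [0.5, 1.2, -1.6]
opening: 0.752
```

View pics/w19.png

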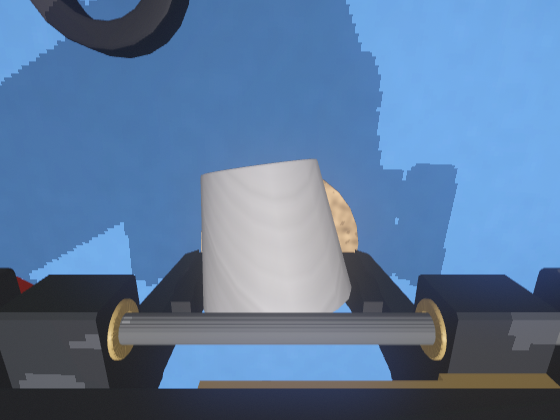

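The drag worked: the cup is now about horizontal. I'll shift it so it lies fully on the pad, lay it down, release, and regrip with the jaws aligned to it (about -7° yaw).

```bash
python3 -m creep '[[120,0,0,-0.008,0],[120,-0.015,0,-0.008,0],[120,-0.03,0,-0.008,0],[120,-0.03,0,-0.004,0],[120,-0.03,0,0.001,0],[120,-0.03,0,0.004,0],[120,-0.03,0,0.004,0]]' 5
python3 - <<'E'
from h import *
p,c=snap("wrist");cv2.imwrite("pics/w20.png",p["image"])
E
```

```text
clock: 27.68
tool_pos: [0.4506, 0.1358, 0.0174]
eef_rot: [0.691, 0.722, -0.0, -0.0]
contact_force: [1.0, -1.8, 3.4]
opening: 0.746
```

View pics/w20.png

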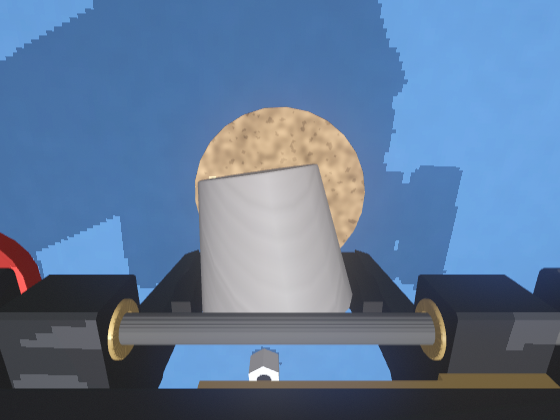

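```bash
python3 -m creep '[[90,0,0,0,0],[60,0,0,0,0],[0,0,0,0,0],[0,0,0,0,0],[0,0,0,0,0],[0,0,0,-0.002,-4],[0,0,0,-0.002,-8],[0,0,0,-0.002,-8]]' 5
python3 - <<'E'
from h import *
p,c=snap("wrist");cv2.imwrite("pics/w21.png",p["image"])
E
```

```text
clock: 28.72
tool_pos: [0.4507, 0.1356, 0.0198]
eef_rot: [0.639, 0.769, 0.0, -0.0]
contact_force: [1.2, -0.2, 0.0]
opening: 1.006
```

View pics/w21.png

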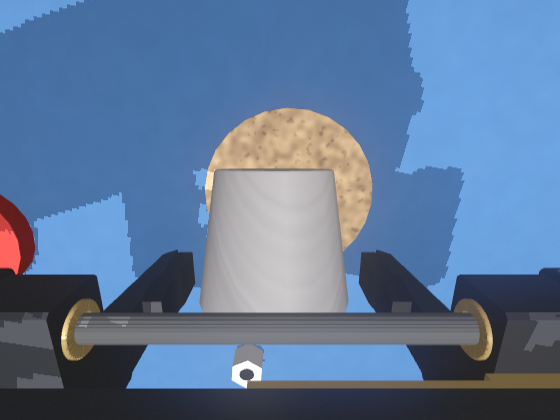

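Run:
```python
from h import *
p,c=snap("wrist");s=telemetry.get_state()
X=onz(c,(274.5,169.5),.055);print(X,tool(s,X))
```

```text
[0.43915207 0.19224774 0.055     ] [ 0.05779025 -0.00102748 -0.03527563]
```

```bash
python3 -m creep '[[0,-0.004,0.001,0,0],[60,-0.004,0.001,0,0],[120,-0.004,0.001,0,0],[120,-0.004,0.001,0,0],[120,-0.004,0.001,0,0],[120,-0.004,0.001,0,0]]' 4
python3 -m creep '[[120,0,0,-0.004,0],[120,0,0,-0.008,0],[120,0,0,-0.014,0],[120,0,0,-0.02,0],[120,0,0,-0.02,0]]' 4
python3 - <<'E'
from h import *
p,c=snap("wrist");cv2.imwrite("pics/w22.png",p["image"])
E
```

```text
clock: 29.58
tool_pos: [0.4522, 0.1318, 0.0197]
eef_rot: [0.64, 0.769, -0.0, -0.0]
contact_force: [-0.4, -1.2, 0.4]
opening: 0.753
clock: 30.2
tool_pos: [0.4527, 0.1316, 0.0404]
eef_rot: [0.64, 0.769, 0.0, 0.0]
contact_force: [0.1, -1.1, 1.1]
opening: 0.754
```

View pics/w22.png

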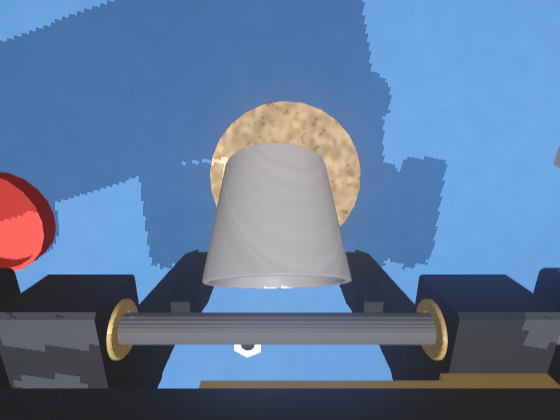

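The foot drops as the rim rises, so I'll keep raising and follow the foot.

```bash
python3 -m creep '[[120,0.003,0,-0.006,0],[120,0.008,0,-0.012,0],[120,0.014,0,-0.018,0],[120,0.022,0,-0.022,0],[120,0.03,0,-0.025,0],[120,0.03,0,-0.025,0]]' 4
python3 - <<'E'
from h import *
p,c=snap("wrist");cv2.imwrite("pics/w23.png",p["image"])
E
```

```text
clock: 31.0
tool_pos: [0.4468, 0.1625, 0.0649]
eef_rot: [0.639, 0.769, 0.0, -0.0]
contact_force: [-0.5, 0.0, -0.6]
opening: 0.756
```

View pics/w23.png

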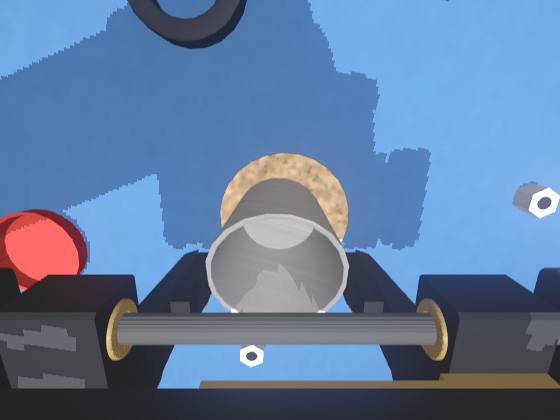

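The cup is nearly upright and empty. Lowering it onto the pad centre.

```bash
python3 -m creep '[[120,0.004,0.002,0,0],[120,0.008,0.005,0.006,0],[120,0.008,0.005,0.012,0],[120,0.008,0.005,0.018,0],[120,0.008,0.005,0.021,0],[120,0.008,0.005,0.021,0]]' 4
python3 - <<'E'
from h import *
p,c=snap("wrist");cv2.imwrite("pics/w24.png",p["image"])
E
```

```text
clock: 31.8
tool_pos: [0.4506, 0.1701, 0.0435]
eef_rot: [0.64, 0.769, 0.0, 0.0]
contact_force: [0.5, -0.6, 0.2]
opening: 0.744
```

View pics/w24.png

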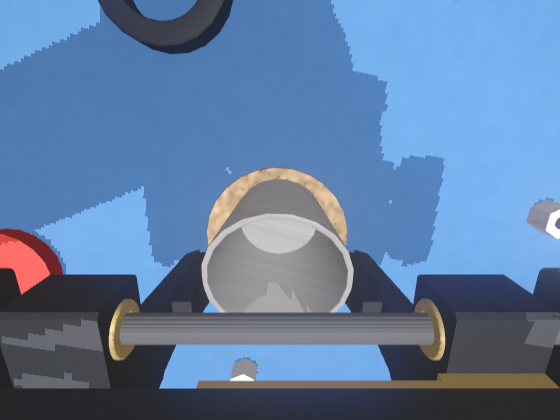

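Run:
```python
from h import *
p,c=snap("wrist");s=telemetry.get_state();T=Ro.from_quat(s["eef_rot"])
W=lambda v:T.apply(v)+s["tool_pos"]
t=np.linspace(0,2*np.pi,100);im=p["image"].copy()
for th in(0,15,30):
    a=np.radians(th);R=Ro.from_euler('y',-a)  # about tool y
    for z,rr,col in((0,.0345,(0,0,255)),(.055,.023,(0,255,0)),(.06,.026,(255,255,0))):
        q=[proj(c,W(R.apply([rr*np.cos(x),rr*np.sin(x),z])+[0,0,-.019])) for x in t]
        q=np.array(q); print(th,z,q.min(0).round(),q.max(0).round())
zoom(p,(180,150,370,350),"w25",4)
```

```text
0 0 [203. 217.] [350. 347.]
0 0.055 [241. 207.] [312. 274.]
0 0.06 [237. 201.] [316. 274.]
15 0 [203. 213.] [350. 359.]
15 0.055 [241. 228.] [312. 298.]
15 0.06 [238. 223.] [315. 300.]
30 0 [203. 215.] [350. 367.]
30 0.055 [241. 250.] [312. 323.]
30 0.06 [237. 246.] [316. 327.]
```

View pics/w25.png

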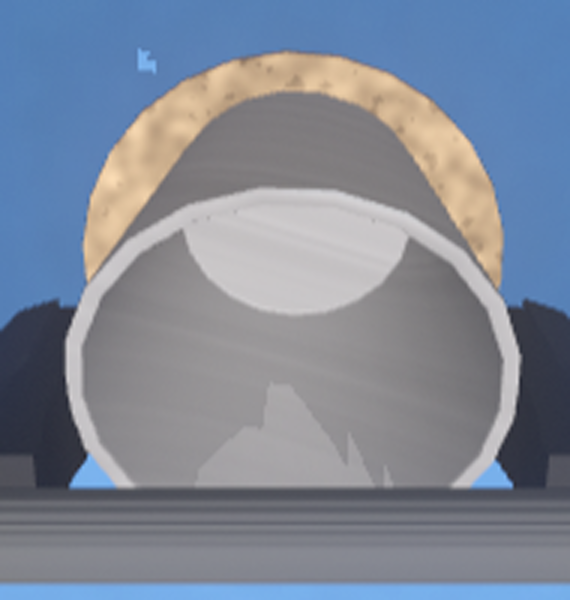

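Comparing the floor edge (row 229 against 274 expected for upright), the cup still leans about 28° with its foot toward +y. I'll set the foot corner on the pad centre and swing the rim over it.

```bash
python3 -m creep '[[120,0,0,-0.015,0],[120,-0.015,0,-0.02,0],[120,-0.03,0,-0.02,0],[120,-0.03,0,-0.012,0],[120,-0.03,0,-0.006,0],[120,-0.022,0,-0.005,0],[120,-0.014,0,-0.005,0],[120,-0.007,0,-0.004,0],[120,0,0,-0.002,0],[120,0.002,0,-0.001,0]]' 4
python3 - <<'E'
from h import *
p,c=snap("wrist");cv2.imwrite("pics/w26.png",p["image"])
E
```

```text
clock: 33.15
tool_pos: [0.4499, 0.173, 0.0446]
eef_rot: [0.639, 0.769, 0.0, -0.0]
contact_force: [-0.6, -0.4, -1.0]
opening: 0.739
```

View pics/w26.png

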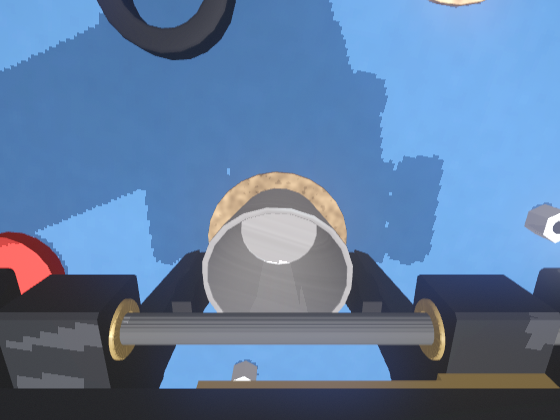

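```bash
python3 -m creep '[[120,-0.001,0,0.002,0],[120,-0.001,0,0.004,0],[120,-0.001,0,0.004,0]]' 4
python3 -m creep '[[120,0,0,0.003,0],[120,0,0,0.003,0]]' 4
```

```text
clock: 33.58
tool_pos: [0.4508, 0.1712, 0.0408]
eef_rot: [0.64, 0.769, 0.001, 0.0]
contact_force: [1.1, 1.4, -0.2]
opening: 0.741
clock: 33.83
tool_pos: [0.451, 0.1715, 0.0378]
eef_rot: [0.64, 0.769, 0.001, 0.0]
contact_force: [0.9, 1.9, 2.4]
opening: 0.733
```

Contact is made, at about 3.5 N of support. Releasing slowly and looking.

```bash
python3 -m creep '[[60,0,0,0,0],[40,0,0,0,0],[20,0,0,0,0],[0,0,0,0,0],[0,0,0,0,0],[0,0,0,0,0]]' 4
python3 - <<'E'
from h import *
p,c=snap("wrist");cv2.imwrite("pics/w27.png",p["image"])
E
```

```text
clock: 34.58
tool_pos: [0.4501, 0.1711, 0.0377]
eef_rot: [0.64, 0.769, -0.0, -0.0]
contact_force: [-0.1, -0.7, -0.8]
opening: 1.003
```

View pics/w27.png

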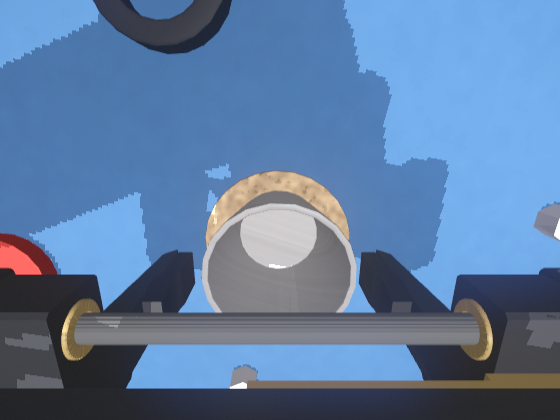

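Released and standing. I'll rise and check it from above.

```bash
python3 -m creep '[[0,0,0,-0.02,0],[0,0,0,-0.05,0],[0,0,0,-0.09,0],[0,0.02,0,-0.14,0],[0,0.05,0,-0.2,0],[0,0.07,0,-0.24,0],[0,0.07,0,-0.24,0],[0,0.07,0,-0.24,0]]'
python3 - <<'E'
from h import *
p,c=snap("wrist");cv2.imwrite("pics/w28.png",p["image"])
for q,cc,n in((p,c,"w"),(*snap("side"),"s")):
  for t,z in(("cup_a",.004),("cup_a_rim",.064),("pad_a",.0),("hex5",0)):
    for d in imaging.place_of(q,t)[:5]: print(n,t,d["score"],d["location"],onz(cc,d["location"][::-1],z))
zoom(q,(180,90,370,390),"si28",2.5)
E
```

```text
clock: 35.62
tool_pos: [0.4368, 0.2391, 0.277]
eef_rot: [0.64, 0.769, -0.001, -0.0]
contact_force: [0.8, -0.2, -0.3]
opening: 1.001
w cup_a 0.7 [286.4, 263.7] [0.44799642 0.06474355 0.004     ]
w cup_a 0.59 [88.7, 352.9] [0.51181791 0.36701984 0.004     ]
w cup_a 0.56 [214.4, 277.9] [0.44828396 0.18397133 0.004     ]
w cup_a_rim 0.94 [84.0, 364.9] [0.51075429 0.36633475 0.064     ]
w hex5 0.63 [211.6, 397.0] [0.61746853 0.21827028 0.        ]
w hex5 0.57 [287.2, 261.3] [0.44477264 0.0602864  0.        ]
w hex5 0.4 [288.8, 363.5] [0.60310902 0.08670928 0.        ]
s cup_a 0.93 [350.9, 263.3] [0.52485084 0.3624922  0.004     ]
s cup_a 0.78 [296.5, 295.0] [0.45380893 0.17436341 0.004     ]
s cup_a 0.2 [192.1, 267.1] [ 0.59509903 -0.24051544  0.004     ]
s cup_a_rim 0.58 [343.8, 267.1] [0.51318093 0.36914173 0.064     ]
s pad_a 0.78 [350.2, 268.0] [0.51224011 0.35678605 0.        ]
s pad_a 0.72 [297.6, 299.2] [0.44082074 0.17411446 0.        ]
s hex5 0.55 [303.7, 238.8] [0.61930178 0.21883335 0.        ]
s hex5 0.51 [270.5, 249.2] [0.60686439 0.09617578 0.        ]
s hex5 0.49 [197.7, 261.7] [ 6.10925729e-01 -2.14967671e-01  2.22044605e-16]
s hex5 0.42 [188.4, 272.8] [ 0.57770061 -0.26477447  0.        ]
s hex5 0.39 [268.4, 300.6] [4.46508951e-01 6.69466293e-02 2.22044605e-16]
```

View pics/w28.png

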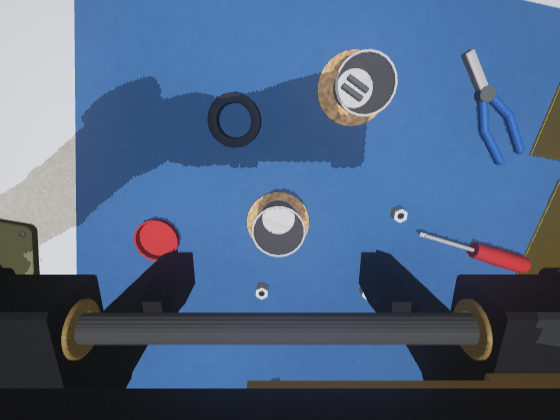

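View pics/si28.png

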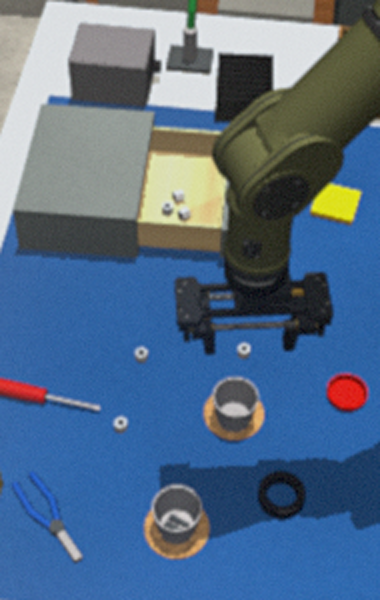

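Run:
```python
from h import *
p,c=snap("wrist")
zoom(p,(235,175,325,270),"w29",6)
print("rim",onz(c,(279,230),.064))
# overlay: predicted cup & pad for hypotheses
im=p["image"].copy();t=np.linspace(0,2*np.pi,80)
def circ(x,y,z,r,col):
    q=np.array([proj(c,[x+r*np.cos(a),y+r*np.sin(a),z]) for a in t]);return q.min(0),q.max(0)
print("pad",circ(.45,.172,.004,.046,0)); print("rimpred",circ(.45,.178,.064,.0345,0)); print("foot",circ(.45,.178,.004,.026,0))
```

```text
rim [0.45060346 0.18322307 0.064     ]
pad (array([245.2290485 , 191.80299938]), array([308.51628517, 251.72067649]))
rimpred (array([250.39672919, 207.43797189]), array([305.15252442, 258.69930252]))
foot (array([259.6722973 , 201.46897729]), array([295.5644438 , 235.57839953]))
```

View pics/w29.png

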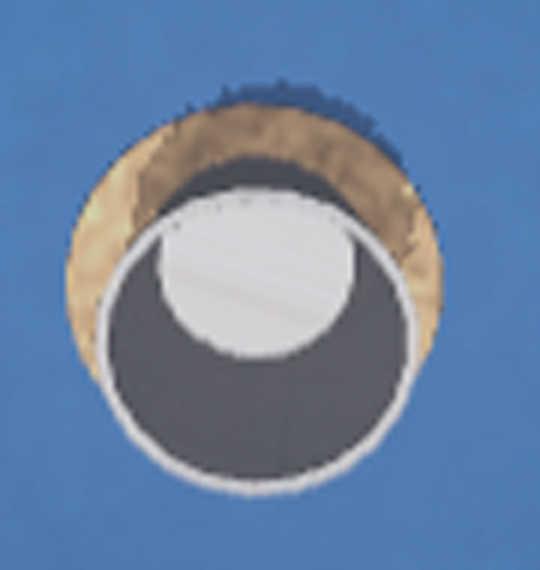

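The cup stands upright, empty, about 8 mm off the pad centre (limit 22 mm). The pin cup is untouched. Now for the first stray, near (0.446, 0.064).

```bash
python3 -m creep '[[60,-0.05,-0.006,0.03,0],[130,-0.1,-0.013,0.07,0],[130,-0.15,-0.019,0.11,0],[130,-0.174,-0.022,0.147,0],[130,-0.174,-0.022,0.147,0],[130,-0.174,-0.022,0.147,0]]' 10
python3 - <<'E'
from h import *
p,c=snap("wrist");cv2.imwrite("pics/w30.png",p["image"])
for t in("hex5",):
    for d in imaging.trace(p,t)[:5]:
        l,tt,rr,b=d["rect"]; print(d["score"],d["rect"],onz(c,((l+rr)/2,(tt+b)/2),.012))
    for d in imaging.place_of(p,t)[:5]: print(d["score"],d["location"],onz(c,d["location"][::-1],0))
E
```

```text
clock: 36.92
tool_pos: [0.4481, 0.066, 0.1313]
eef_rot: [0.639, 0.769, 0.001, 0.0]
contact_force: [0.0, 0.6, 0.2]
opening: 0.491
0.96 [499.1, 47.8, 538.2, 79.8] [0.61544783 0.21634742 0.012     ]
0.96 [264.2, 201.1, 282.2, 224.0] [0.44608465 0.05950757 0.012     ]
0.68 [432.9, 196.2, 464.2, 225.3] [0.60253639 0.09018631 0.012     ]
0.95 [209.1, 444.2] [0.60554138 0.08874626 0.        ]
0.84 [208.1, 274.0] [0.4465922  0.06034704 0.        ]
0.69 [68.2, 509.1] [0.61720144 0.21521445 0.        ]
```

View pics/w30.png

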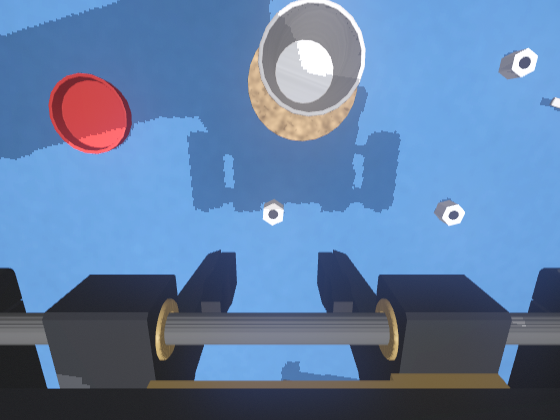

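```bash
cat >> h.py <<'E'
from scipy.optimize import differential_evolution
def hexfit(p,c,xy,zt=.016,half=16,name=None,thr=None):
    """fit top face (18 mm across flats) to bright pixels near xy; returns x,y,yaw(deg, flat normal dir mod 60)"""
    u=proj(c,[*xy,zt]); l,t=int(u[0])-half,int(u[1])-half
    im=cv2.cvtColor(p["image"],cv2.COLOR_BGR2HSV)[t:t+2*half,l:l+2*half]; k=8
    im=cv2.resize(im,None,fx=k,fy=k,interpolation=cv2.INTER_CUBIC)
    V=im[...,2].astype(float); S=im[...,1].astype(float)
    m=((S<60)&(V>(thr or .8*np.percentile(V,99)))).astype(np.uint8)
    m=cv2.morphologyEx(m,cv2.MORPH_CLOSE,np.ones((3*k,3*k),np.uint8))
    n,lab,st,_=cv2.connectedComponentsWithStats(m)
    m=(lab==1+np.argmax(st[1:,4])).astype(np.uint8)
    cs,_=cv2.findContours(m,cv2.RETR_EXTERNAL,cv2.CHAIN_APPROX_NONE); m[:]=0; cv2.drawContours(m,cs,-1,1,-1)
    Rr=.009/np.cos(np.pi/6)
    def poly(v):
        a=v[2]+np.pi/6+np.arange(6)*np.pi/3
        return np.array([(proj(c,[v[0]+Rr*np.cos(b),v[1]+Rr*np.sin(b),zt])-[l,t])*k for b in a])
    def cost(v):
        q=np.zeros_like(m); cv2.fillPoly(q,[np.round(poly(v)).astype(np.int32)],1)
        return -(q&m).sum()/max(1,(q|m).sum())
    o=differential_evolution(cost,[(xy[0]-.012,xy[0]+.012),(xy[1]-.012,xy[1]+.012),(0,np.pi/3)],seed=1,maxiter=60,popsize=12)
    if name:
        g=cv2.resize(p["image"][t:t+2*half,l:l+2*half],None,fx=16,fy=16,interpolation=cv2.INTER_CUBIC)
        cv2.polylines(g,[np.round(poly(o.x)*2).astype(np.int32)],True,(0,0,255),1); cv2.imwrite(f"pics/{name}.png",g)
    return o.x[0],o.x[1],np.degrees(o.x[2]),-o.fun
def yerr(s,yaw):
    m=Ro.from_quat(s["eef_rot"]).as_matrix(); ty=np.degrees(np.arctan2(m[1,1],m[0,1]))
    e=(yaw-ty+30)%60-30   # world rotation needed
    return -e             # tool yaw command
E
python3 - <<'E'
from h import *
p,c=snap("wrist");s=telemetry.get_state()
x,y,a,i=hexfit(p,c,(.446,.0605),name="hx1");print(x,y,a,i,"yaw cmd",yerr(s,a),"shift",tool(s,[x,y,.003]))
print(onz(c,(274,208),0),onz(c,(273,213),.016))
E
```

```text
0.4377358228271465 0.06573425442508571 52.5888293523814 -519275534109603.25 yaw cmd 18.026749631269837 shift [ 0.00127415 -0.01080071  0.12872831]
[0.44711105 0.06089172 0.        ] [0.44631018 0.06070317 0.016     ]h.py:44: RuntimeWarning: overflow encountered in scalar negative
  return -(q&m).sum()/max(1,(q|m).sum())
```

View pics/hx1.png

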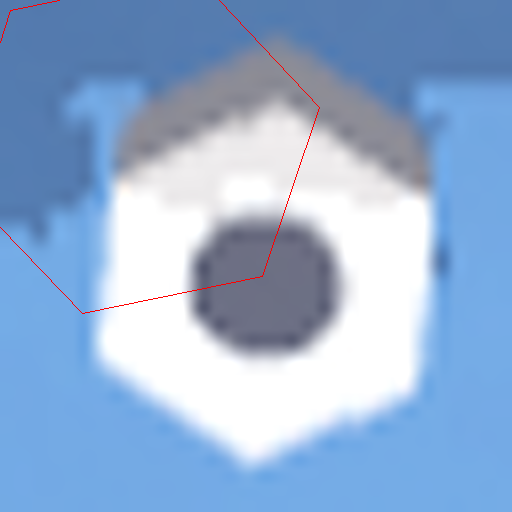

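Unsigned overflow in my cost function; I'll fix that.

```bash
sed -i 's/return -(q&m).sum()\/max(1,(q|m).sum())/return -float((q\&m).sum())\/max(1.,float((q|m).sum()))/' h.py
python3 - <<'E'
from h import *
p,c=snap("wrist");s=telemetry.get_state()
x,y,a,i=hexfit(p,c,(.446,.0605),name="hx1b");print(x,y,a,i,"yaw cmd",yerr(s,a),"shift",tool(s,[x,y,.003]))
E
```

```text
0.44633218383290496 0.05878056223081714 5.786740893899426 0.9804741339704126 yaw cmd 4.812397478793947 shift [-0.00694654 -0.00340653  0.12863536]
```

View pics/hx1b.png

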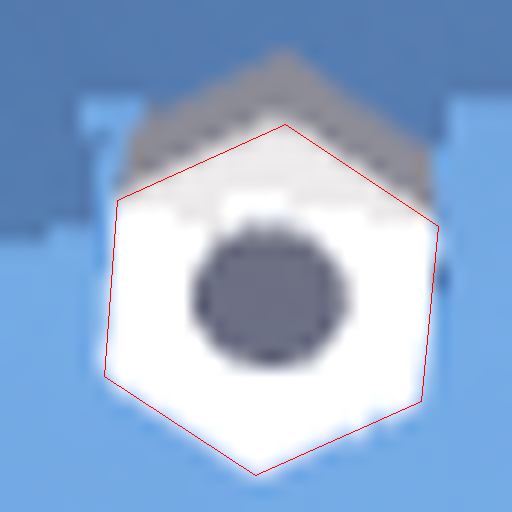

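The fit is tight (IoU 0.98). Descend and grip.

```bash
python3 -m creep '[[130,-0.007,-0.0035,0.04,5],[130,-0.007,-0.0035,0.08,5],[130,-0.007,-0.0035,0.11,5],[130,-0.007,-0.0035,0.127,5],[130,-0.007,-0.0035,0.127,5],[200,-0.007,-0.0035,0.127,5],[240,-0.007,-0.0035,0.127,5],[240,-0.007,-0.0035,0.127,5],[240,-0.007,-0.0035,0.127,5]]' 10
python3 -m creep '[[240,0,0,-0.04,0],[240,0,0,-0.1,0],[240,0,0,-0.15,0],[240,0,0,-0.15,0]]'
python3 - <<'E'
from h import *
s=telemetry.get_state();print(tool(s,[.585,-.23,.12]))
p,c=snap("wrist");cv2.imwrite("pics/w31.png",p["image"])
E
```

```text
clock: 38.3
tool_pos: [0.4529, 0.0586, 0.0096]
eef_rot: [0.673, 0.74, -0.005, -0.004]
contact_force: [0.3, 1.1, 1.1]
opening: 0.2
clock: 38.8
tool_pos: [0.4565, 0.0587, 0.1622]
eef_rot: [0.673, 0.74, -0.003, -0.002]
contact_force: [0.1, -1.3, -0.5]
opening: 0.199
[-0.29959516  0.10079817  0.04162454]
```

View pics/w31.png

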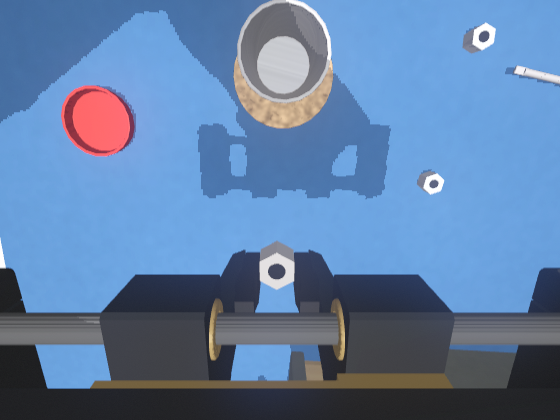

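Stray 1 is gripped (wrist (277,265)). Carrying it to the drawer.

Run:
```python
from h import *
s=telemetry.get_state();print(tool(s,[.578,-.29,.055]),s["q"].round(2),Ro.from_quat(s["eef_rot"]).as_matrix().round(3))
```

```text
[-0.35919884  0.08981058  0.10451083] [-0.58  0.7   0.58  2.14 -0.79  0.53  0.7 ] [[-0.095  0.995 -0.01 ]
 [ 0.995  0.095 -0.001]
 [ 0.    -0.01  -1.   ]]
```

```bash
python3 -m creep '[[240,-0.04,0.01,0,0],[240,-0.085,0.02,0,0],[240,-0.13,0.03,0,0],[240,-0.175,0.045,0,0],[240,-0.22,0.055,0,0],[240,-0.265,0.065,0,0],[240,-0.31,0.08,0,0],[240,-0.345,0.088,0,0],[240,-0.359,0.09,0,0],[240,-0.359,0.09,0,0]]'
python3 - <<'E'
from h import *
s=telemetry.get_state();print(tool(s,[.578,-.29,.055]))
p,c=snap("wrist");cv2.imwrite("pics/w32.png",p["image"])
E
```

```text
clock: 40.1
tool_pos: [0.5777, -0.2901, 0.1569]
eef_rot: [0.673, 0.74, -0.005, -0.006]
contact_force: [-0.6, 1.3, -0.1]
opening: 0.203
[-0.00011794  0.00186854  0.10185167]
```

View pics/w32.png

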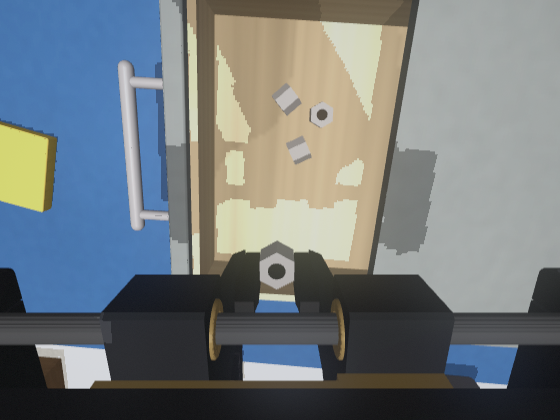

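Three spacers are in the drawer, at (287,99), (321,114) and (299,150). The spot below the tool is free, so I'll lower and release.

```bash
python3 -m creep '[[240,0,0.002,0.05,0],[240,0,0.002,0.095,0],[240,0,0.002,0.107,0],[240,0,0.002,0.107,0],[180,0,0.002,0.107,0],[150,0,0.002,0.107,0],[150,0,0.002,0.107,0],[150,0,0.002,0.06,0],[150,0,0.002,0,0],[130,0.02,0,0,0]]'
python3 - <<'E'
from h import *
s=telemetry.get_state();print(s["tool_pos"],s["q"].round(2))
p,c=snap("wrist");cv2.imwrite("pics/w33.png",p["image"])
p,c=snap("side")
for d in imaging.place_of(p,"hex5")[:9]: print(d["score"],d["location"],onz(c,d["location"][::-1],0))
print(tool(s,[.60,.075,.13]),Ro.from_quat(s["eef_rot"]).as_matrix().round(3))
E
```

```text
clock: 41.4
tool_pos: [0.579, -0.2746, 0.1639]
eef_rot: [0.673, 0.739, -0.005, 0.001]
contact_force: [0.0, 0.4, -0.1]
opening: 0.487
[ 0.57897059 -0.27462718  0.16386535] [ 0.06  0.88  0.61  1.61 -0.61  0.85  1.  ]
0.61 [189.1, 272.5] [ 0.57833437 -0.26122973  0.        ]
0.52 [178.0, 275.2] [ 0.57555925 -0.31741964  0.        ]
0.51 [193.9, 264.8] [ 0.60253744 -0.23444065  0.        ]
0.43 [191.7, 273.0] [ 0.57496043 -0.2489139   0.        ]
0.42 [304.1, 240.6] [0.61370679 0.21949281 0.        ]
0.39 [270.9, 248.3] [0.60944329 0.09804452 0.        ]
[0.34643272 0.05362472 0.03061083] [[-0.093  0.996 -0.005]
 [ 0.996  0.093 -0.009]
 [-0.009 -0.005 -1.   ]]
```

View pics/w33.png

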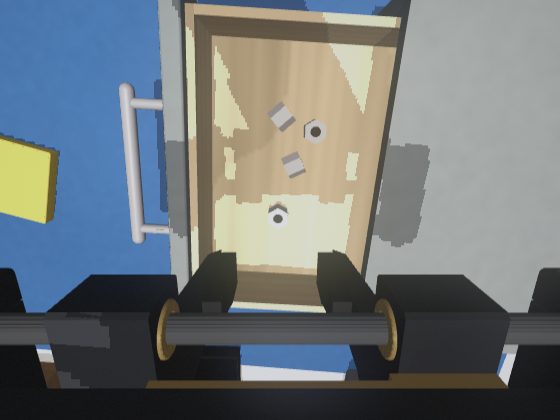

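Stray 1 now stands in the drawer at (278,217). On to stray 2.

```bash
python3 -m creep '[[130,0.04,0.005,0,0],[130,0.085,0.012,0,0],[130,0.13,0.02,0,0],[130,0.175,0.028,0,0],[130,0.22,0.036,0,0],[130,0.265,0.044,0,0],[130,0.31,0.052,0.01,0],[130,0.34,0.057,0.02,0],[130,0.356,0.058,0.03,0],[130,0.356,0.058,0.03,0]]'
python3 - <<'E'
from h import *
p,c=snap("wrist");s=telemetry.get_state();print(s["tool_pos"])
for d in imaging.place_of(p,"hex5")[:4]: print(d["score"],d["location"],onz(c,d["location"][::-1],0))
b=min(imaging.place_of(p,"hex5"),key=lambda d:np.hypot(*(onz(c,d["location"][::-1],0)[:2]-[.604,.087])))
x,y,a,i=hexfit(p,c,onz(c,b["location"][::-1],0)[:2],name="hx2");print(x,y,a,i,"yaw cmd",yerr(s,a),"shift",tool(s,[x,y,.003]))
cv2.imwrite("pics/w34.png",p["image"])
E
```

```text
clock: 42.8
tool_pos: [0.5992, 0.0898, 0.1259]
eef_rot: [0.672, 0.74, -0.006, -0.005]
contact_force: [-0.2, -0.5, -0.9]
opening: 0.489
[0.59968159 0.08801238 0.12672602]
0.82 [207.2, 284.0] [0.6040009  0.08725289 0.        ]
0.62 [56.4, 316.0] [0.61657677 0.21550714 0.        ]
0.6057964518313349 0.08771535739238538 54.70447949017952 0.977113822903548 yaw cmd 10.722267025355848 shift [-0.0006342   0.0079074   0.12362313]
```

View pics/hx2.png

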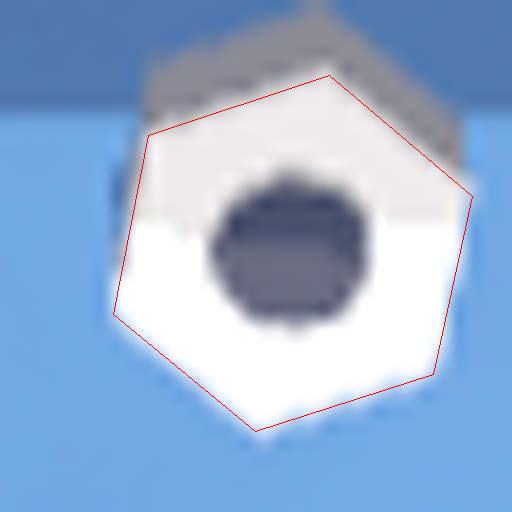

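View pics/w34.png

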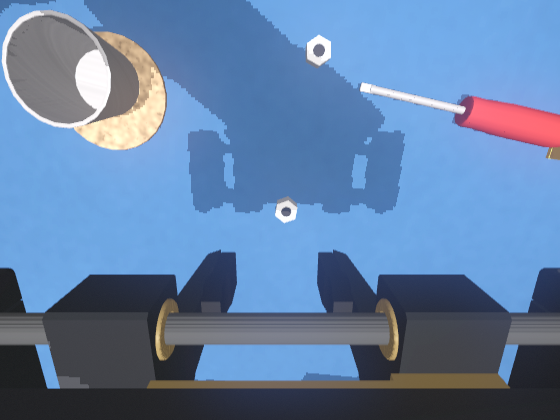

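```bash
python3 -m creep '[[130,-0.001,0.008,0.04,5],[130,-0.001,0.008,0.08,11],[130,-0.001,0.008,0.11,11],[130,-0.001,0.008,0.122,11],[130,-0.001,0.008,0.122,11]]'
python3 -m creep '[[200,0,0,0,0],[240,0,0,0,0],[240,0,0,0,0],[240,0,0,0,0]]' 10
python3 -m creep '[[240,0,0,-0.04,0],[240,0,0,-0.1,0],[240,0,0,-0.15,0],[240,0,0,-0.15,0]]'
python3 - <<'E'
from h import *
s=telemetry.get_state();print(tool(s,[.56,-.31,.055]))
p,c=snap("wrist");cv2.imwrite("pics/w35.png",p["image"])
E
```

```text
clock: 43.58
tool_pos: [0.6066, 0.0879, 0.0054]
eef_rot: [0.741, 0.672, -0.006, -0.004]
contact_force: [-0.1, -0.1, -0.4]
opening: 0.488
clock: 44.08
tool_pos: [0.6069, 0.0892, 0.0059]
eef_rot: [0.74, 0.672, -0.005, -0.004]
contact_force: [-1.2, 0.1, 5.7]
opening: 0.198
clock: 44.58
tool_pos: [0.611, 0.0889, 0.1591]
eef_rot: [0.74, 0.672, -0.003, -0.001]
contact_force: [0.6, -1.0, -0.9]
opening: 0.203
[-0.40169993 -0.01177269  0.10498257]
```

View pics/w35.png

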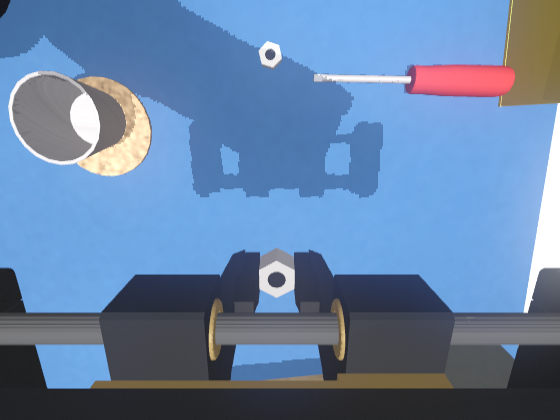

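```bash
python3 -m creep '[[240,-0.045,0.002,0,0],[240,-0.09,0.003,0,0],[240,-0.135,0.004,0,0],[240,-0.18,0.006,0,0],[240,-0.225,0.008,0,0],[240,-0.27,0.01,0,0],[240,-0.315,0.012,0,0],[240,-0.36,0.013,0,0],[240,-0.4,0.014,0,0],[240,-0.414,0.014,0,0]]'
python3 -m creep '[[240,0,0,0,0],[240,0,0,0,0]]'
python3 - <<'E'
from h import *
s=telemetry.get_state();print(tool(s,[.585,-.325,.055]))
p,c=snap("wrist");cv2.imwrite("pics/w36.png",p["image"])
E
```

```text
clock: 45.88
tool_pos: [0.5806, -0.3264, 0.1545]
eef_rot: [0.742, 0.671, -0.007, -0.005]
contact_force: [-0.1, -0.0, -0.5]
opening: 0.204
clock: 46.12
tool_pos: [0.5833, -0.3212, 0.1553]
eef_rot: [0.739, 0.673, -0.005, -0.005]
contact_force: [-0.2, 1.0, -0.4]
opening: 0.202
[-0.00361893  0.00350963  0.1002753 ]
```

View pics/w36.png

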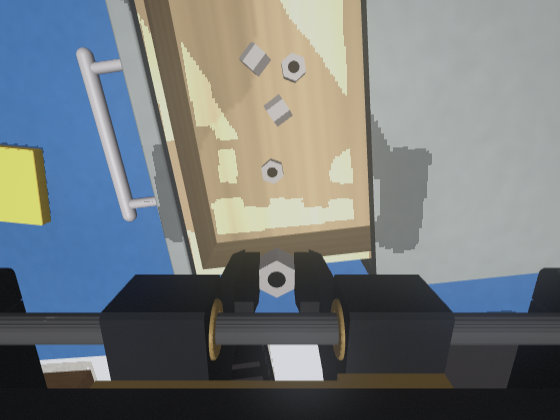

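Run:
```python
from h import *
p,c=snap("wrist")
for X in([.58,-.356,.022],[.58,-.356,.078],[.58,-.364,.078],[.585,-.325,.05],[.578,-.29,.038]): print(X,proj(c,X).round())
print(onz(c,(290,236),.022),onz(c,(290,262),.078),onz(c,(273,172),.038))
```

```text
[0.58, -0.356, 0.022] [279. 236.]
[0.58, -0.356, 0.078] [278. 262.]
[0.58, -0.364, 0.078] [279. 271.]
[0.585, -0.325, 0.05] [281. 214.]
[0.578, -0.29, 0.038] [269. 173.]
[ 0.59116527 -0.35680897  0.022     ] [ 0.58955913 -0.35706641  0.078     ] [ 0.58134105 -0.28977956  0.038     ]
```

Geometry matches: inner wall at y=-0.357, first stray at (0.581,-0.290). Lower and release.

```bash
python3 -m creep '[[240,-0.003,0.003,0.05,0],[240,-0.003,0.003,0.09,0],[240,-0.003,0.003,0.104,0],[240,-0.003,0.003,0.104,0],[190,-0.003,0.003,0.104,0],[165,-0.003,0.003,0.104,0],[165,-0.003,0.003,0.104,0],[165,-0.003,0.003,0.06,0],[150,0,0,0,0],[130,0.03,0,0,0]]'
python3 - <<'E'
from h import *
s=telemetry.get_state()
p,c=snap("wrist");cv2.imwrite("pics/w37.png",p["image"])
p,c=snap("side")
for d in imaging.place_of(p,"hex5")[:9]: print(d["score"],d["location"],onz(c,d["location"][::-1],0))
print(s["tool_pos"],tool(s,[.616,.212,.125]),s["q"].round(2))
E
```

```text
clock: 47.48
tool_pos: [0.5867, -0.2996, 0.1622]
eef_rot: [0.742, 0.671, -0.005, 0.002]
contact_force: [0.4, -0.4, -0.1]
opening: 0.484
0.61 [197.1, 263.0] [ 6.06766526e-01 -2.18411704e-01  2.22044605e-16]
0.59 [302.7, 241.3] [0.61241427 0.21445395 0.        ]
0.58 [171.2, 272.7] [ 0.58903039 -0.35081358  0.        ]
0.41 [188.9, 273.3] [ 5.75612838e-01 -2.62587816e-01  2.22044605e-16]
0.37 [178.1, 273.1] [ 0.58310273 -0.31587467  0.        ]
[ 0.58674581 -0.29958073  0.16216748] [ 0.51229737 -0.02219698  0.03179275] [ 0.08  0.92  0.65  1.55 -0.65  0.9   0.85]
```

View pics/w37.png

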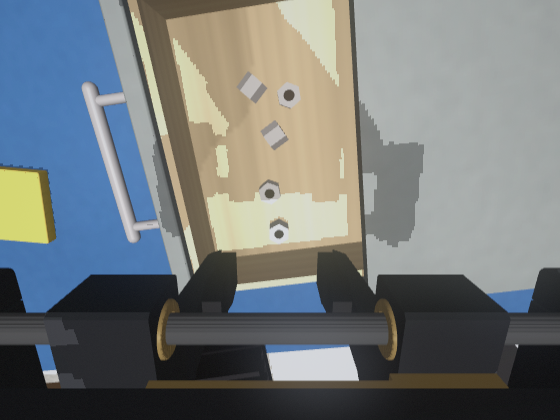

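Five in the drawer. Last visible stray is near (0.615,0.216).

```bash
python3 -m creep '[[130,0.055,-0.002,0,0],[130,0.11,-0.005,0,0],[130,0.165,-0.007,0,0],[130,0.22,-0.01,0,0],[130,0.275,-0.012,0,0],[130,0.33,-0.014,0,0],[130,0.385,-0.017,0.01,0],[130,0.44,-0.019,0.02,0],[130,0.49,-0.021,0.03,0],[130,0.512,-0.022,0.032,0]]'
python3 -m creep '[[130,0,0,0,0],[130,0,0,0,0]]'
python3 - <<'E'
from h import *
p,c=snap("wrist");s=telemetry.get_state();print(s["tool_pos"])
L=imaging.place_of(p,"hex5")
for d in L[:4]: print(d["score"],d["location"],onz(c,d["location"][::-1],0))
b=min(L,key=lambda d:np.hypot(*(onz(c,d["location"][::-1],0)[:2]-[.616,.216])))
x,y,a,i=hexfit(p,c,onz(c,b["location"][::-1],0)[:2],name="hx3");print(x,y,a,i,"yaw cmd",yerr(s,a),"shift",tool(s,[x,y,.003]))
cv2.imwrite("pics/w38.png",p["image"])
E
```

```text
clock: 48.88
tool_pos: [0.6115, 0.2206, 0.1207]
eef_rot: [0.739, 0.674, -0.007, -0.005]
contact_force: [-0.2, 0.5, -0.1]
opening: 0.492
clock: 49.12
tool_pos: [0.6127, 0.2145, 0.1228]
eef_rot: [0.741, 0.671, -0.006, -0.003]
contact_force: [-0.7, 0.1, 0.9]
opening: 0.49
[0.61280946 0.21436486 0.12308485]
0.87 [201.7, 281.6] [0.61564262 0.21671055 0.        ]
0.45 [255.2, 114.0] [0.44842888 0.17869233 0.        ]
0.6168824136392794 0.21635311722575817 8.38174597250124 0.978380190220807 yaw cmd -14.102942804179719 shift [0.00297859 0.00540404 0.12001182]
```

View pics/hx3.png

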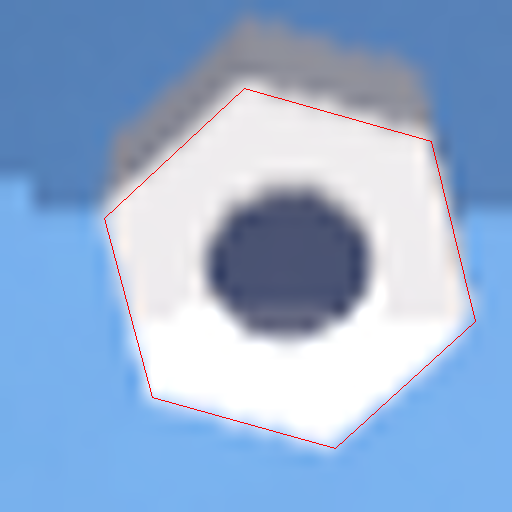

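View pics/w38.png

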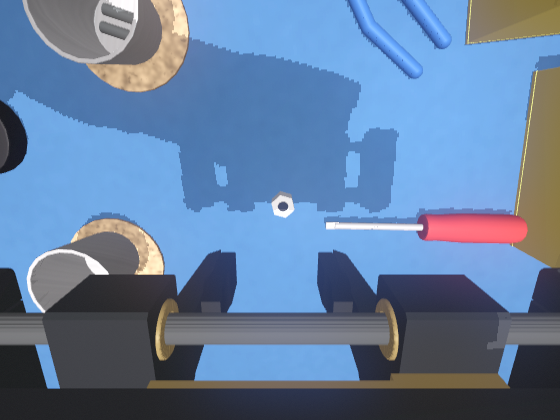

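The screwdriver tip at (327,226) is close to the right finger. I'll narrow the opening before descending.

```bash
python3 -m creep '[[155,0.003,0.0055,0.03,-5],[155,0.003,0.0055,0.06,-10],[155,0.003,0.0055,0.095,-14],[155,0.003,0.0055,0.118,-14],[155,0.003,0.0055,0.118,-14]]'
python3 -m creep '[[200,0,0,0,0],[240,0,0,0,0],[240,0,0,0,0],[240,0,0,0,0]]' 10
python3 -m creep '[[240,0,0,-0.04,0],[240,0,0,-0.1,0],[240,0,0,-0.15,0],[240,0,0,-0.15,0]]'
python3 - <<'E'
from h import *
s=telemetry.get_state();print(tool(s,[.56,-.17,.055]))
p,c=snap("wrist");cv2.imwrite("pics/w39.png",p["image"])
E
```

```text
clock: 49.85
tool_pos: [0.6159, 0.2186, 0.0037]
eef_rot: [0.654, 0.757, -0.006, -0.005]
contact_force: [0.5, 0.3, 0.3]
opening: 0.39
clock: 50.35
tool_pos: [0.6173, 0.2198, 0.006]
eef_rot: [0.653, 0.757, -0.004, -0.004]
contact_force: [-0.1, 0.2, 6.3]
opening: 0.199
clock: 50.85
tool_pos: [0.6213, 0.2201, 0.1593]
eef_rot: [0.653, 0.757, -0.002, -0.002]
contact_force: [-0.6, 0.1, -1.3]
opening: 0.2
[-0.37694545 -0.11764922  0.10454668]
```

View pics/w39.png

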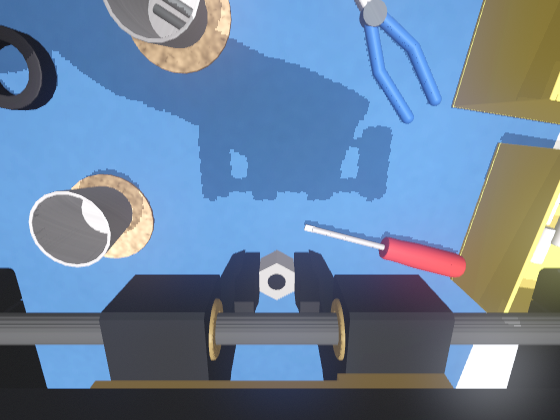

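```bash
python3 -m creep '[[240,-0.04,-0.012,0,0],[240,-0.085,-0.024,0,0],[240,-0.13,-0.036,0,0],[240,-0.175,-0.05,0,0],[240,-0.22,-0.065,0,0],[240,-0.265,-0.08,0,0],[240,-0.31,-0.09,0,0],[240,-0.34,-0.1,0,0],[240,-0.37,-0.104,0,0],[240,-0.37,-0.104,0,0]]'
python3 - <<'E'
from h import *
s=telemetry.get_state();print(s["tool_pos"],tool(s,[.575,-.16,.055]))
p,c=snap("wrist");cv2.imwrite("pics/w40.png",p["image"])
p2,c2=snap("side");zoom(p2,(180,120,310,230),"si40",6)
for d in imaging.place_of(p2,"hex5")[:9]: print(d["score"],d["location"],onz(c2,d["location"][::-1],0.022))
E
```

```text
clock: 52.15
tool_pos: [0.5688, -0.1638, 0.1548]
eef_rot: [0.655, 0.756, -0.006, -0.005]
contact_force: [0.0, -0.2, -0.1]
opening: 0.202
[ 0.56878555 -0.16381162  0.15484795] [0.00291238 0.00832257 0.09972469]
0.61 [180.4, 270.3] [ 0.58912191 -0.28203311  0.022     ]
0.54 [186.2, 276.6] [ 0.56328626 -0.25683766  0.022     ]
0.45 [196.9, 261.3] [ 0.60991042 -0.1989483   0.022     ]
0.44 [192.0, 273.1] [ 0.57207962 -0.22746591  0.022     ]
```

View pics/w40.png

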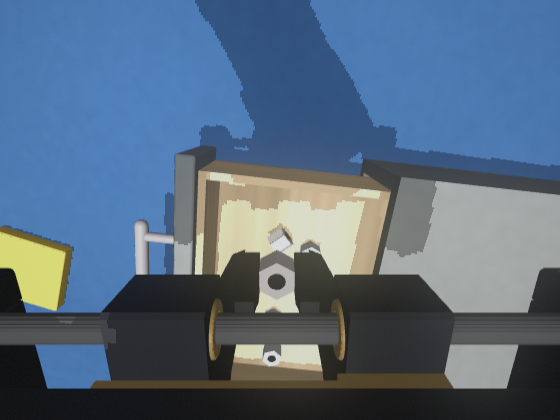

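View pics/si40.png

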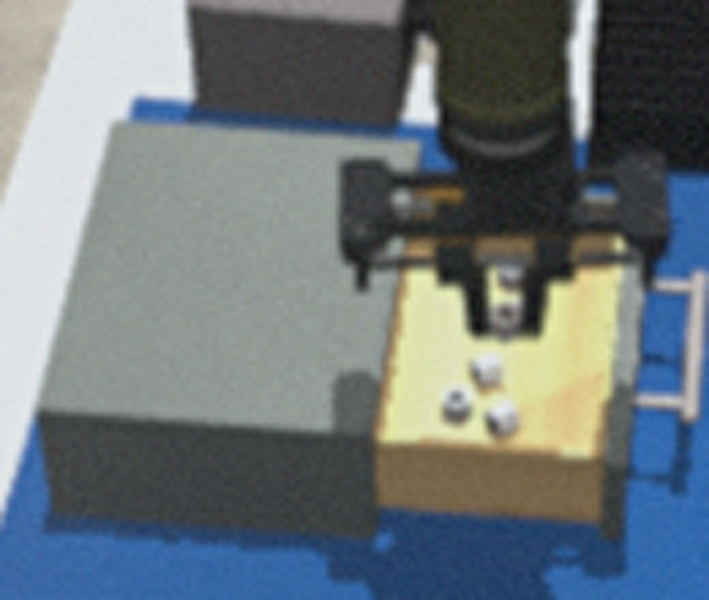

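Run:
```python
from h import *
p,c=snap("wrist");s=telemetry.get_state()
for u in((281,240),(311,249)): print(onz(c,u,.033))
print(onz(c,(212,172),.078),onz(c,(355,187),.078))
for X in([.56,-.185,.055],[.545,-.255,.055],[.56,-.33,.055]): print(X,tool(s,X))
```

```text
[ 0.57685953 -0.19215688  0.033     ]
[ 0.60646252 -0.19683147  0.033     ]
[ 0.51562708 -0.12875813  0.078     ] [ 0.62196996 -0.12383041  0.078     ]
[0.56, -0.185, 0.055] [-0.02441686 -0.01234932  0.10021918]
[0.545, -0.255, 0.055] [-0.09138002 -0.03766513  0.10043267]
[0.56, -0.33, 0.055] [-0.16778047 -0.03407203  0.10018467]
```

```bash
python3 -m creep '[[240,-0.035,-0.005,0,0],[240,-0.07,-0.01,0,0],[240,-0.098,-0.013,0.03,0],[240,-0.098,-0.013,0.07,0],[240,-0.098,-0.013,0.098,0],[240,-0.098,-0.013,0.102,0],[240,-0.098,-0.013,0.102,0]]'
python3 -m creep '[[200,0,0,0,0],[170,0,0,0,0],[160,0,0,0,0],[160,0,0,0,0],[160,0,0,-0.05,0],[160,0,0,-0.11,0],[160,0.03,0,-0.14,0],[200,0.06,0,-0.16,0]]'
python3 - <<'E'
from h import *
s=telemetry.get_state();print(s["tool_pos"])
p,c=snap("wrist");cv2.imwrite("pics/w41.png",p["image"])
p2,c2=snap("side");cv2.imwrite("pics/si41.png",p2["image"])
for q,cc in((p,c),(p2,c2)):
  for d in imaging.place_of(q,"hex5")[:9]: print(round(d["score"],2),d["location"],onz(cc,d["location"][::-1],0.0),onz(cc,d["location"][::-1],0.022))
E
```

```text
clock: 53.22
tool_pos: [0.5711, -0.2597, 0.0547]
eef_rot: [0.652, 0.758, -0.005, -0.004]
contact_force: [-0.0, -0.7, -0.3]
opening: 0.2
clock: 54.22
tool_pos: [0.5641, -0.2006, 0.2161]
eef_rot: [0.653, 0.757, -0.005, -0.004]
contact_force: [0.2, 0.8, 0.0]
opening: 0.282
[ 0.56409287 -0.20063697  0.21610258]
0.79 [193.1, 282.1] [ 0.56966126 -0.21108891  0.        ] [ 0.56873418 -0.20590405  0.022     ]
0.74 [228.3, 286.2] [ 0.58167197 -0.25537671  0.        ] [ 0.58001503 -0.2475006   0.022     ]
0.68 [263.1, 281.1] [ 0.58258743 -0.30419446  0.        ] [ 0.58087486 -0.29335182  0.022     ]
0.66 [238.0, 277.1] [ 0.57224622 -0.27010445  0.        ] [ 0.57116206 -0.26133337  0.022     ]
0.53 [197.6, 313.2] [ 0.60809841 -0.21101643  0.        ] [ 0.6048356  -0.20583597  0.022     ]
0.51 [287.2, 279.9] [ 0.58635612 -0.33969229  0.        ] [ 0.58441453 -0.32669253  0.022     ]
0.56 [192.2, 271.4] [ 5.80314755e-01 -2.45741258e-01 -2.22044605e-16] [ 0.57787819 -0.22571522  0.022     ]
0.52 [188.6, 275.4] [ 0.56832347 -0.26506333  0.        ] [ 0.56607603 -0.24473255  0.022     ]
0.47 [172.6, 274.2] [ 0.58262963 -0.3443699   0.        ] [ 0.58015656 -0.3227883   0.022     ]
0.42 [195.1, 264.6] [ 0.60245751 -0.22863681  0.        ] [ 0.59967171 -0.20888054  0.022     ]
0.41 [177.3, 273.0] [ 0.58397737 -0.31985711  0.        ] [ 0.58148303 -0.29866212  0.022     ]
0.38 [186.9, 272.4] [ 0.58005911 -0.27189103  0.        ] [ 0.57762657 -0.25145256  0.022     ]
0.19 [352.8, 264.2] [0.52182595 0.36596614 0.        ] [0.52031186 0.37634441 0.022     ]
```

View pics/w41.png

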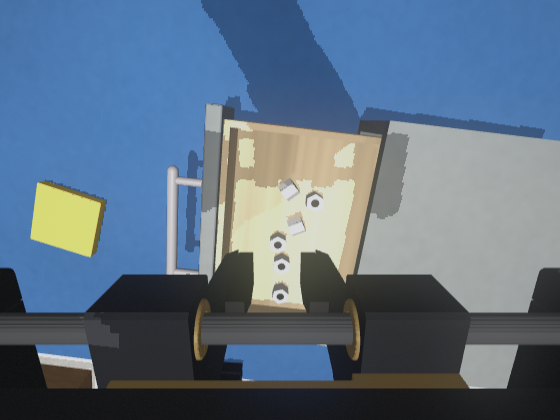

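View pics/si41.png

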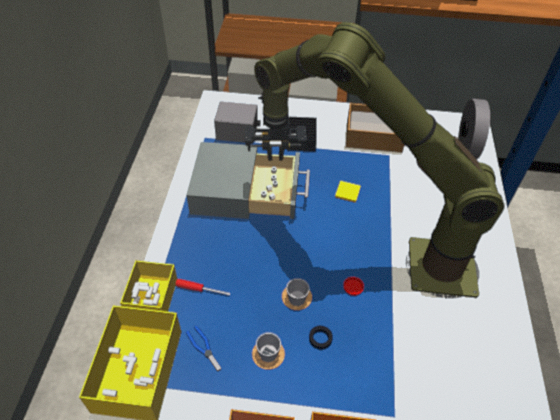

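Six spacers are in the drawer and the mat looks clear in the side view. I'll check the scene view for any hidden stray.

Run:
```python
from h import *
p,c=snap("scene");zoom(p,(110,110,530,420),"sc42",2)
for d in imaging.place_of(p,"hex5")[:9]: print(round(d["score"],2),d["location"],onz(c,d["location"][::-1],0.0))
s=telemetry.get_state()
print(tool(s,[.41,-.253,.2]),s["q"].round(2))
```

```text
0.61 [203.3, 230.5] [ 0.57473352 -0.3027929   0.        ]
0.59 [208.7, 241.2] [ 0.56512446 -0.25938457  0.        ]
0.57 [207.6, 235.7] [ 0.57494985 -0.2754427   0.        ]
0.41 [196.3, 222.2] [ 0.57397074 -0.34804554  0.        ]
0.38 [212.1, 249.9] [ 0.5545721  -0.22829784  0.        ]
[-0.02826298 -0.15893435  0.01601092] [-0.08  0.78  0.65  1.69 -0.57  0.89  0.95]
```

View pics/sc42.png

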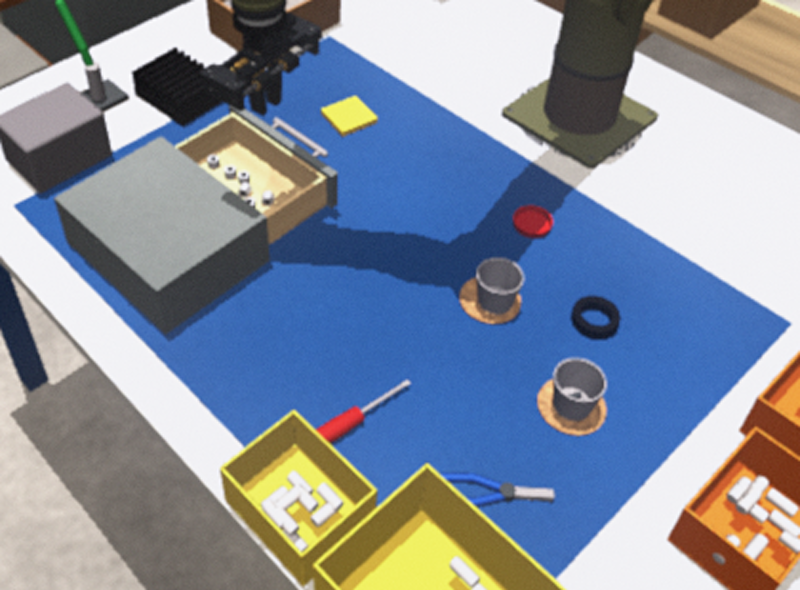

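Nothing is left on the mat. To close the drawer I'll bring the shut fingers in front of the handle and push.

```bash
python3 -m creep '[[255,-0.008,-0.04,0,0],[255,-0.015,-0.08,0,0],[255,-0.022,-0.12,0,0],[255,-0.028,-0.159,0.016,0],[255,-0.028,-0.159,0.016,8],[255,-0.028,-0.159,0.016,8]]' 20
python3 -m creep '[[255,0,0,0.05,0],[255,0,0,0.1,0],[255,0,0,0.14,0],[255,0,0,0.146,0],[255,0,0,0.146,0]]'
python3 - <<'E'
from h import *
s=telemetry.get_state();print(s["tool_pos"],s["opening"],Ro.from_quat(s["eef_rot"]).as_matrix().round(3))
p,c=snap("side");zoom(p,(180,100,340,230),"si43",5)
E
```

```text
clock: 55.28
tool_pos: [0.4097, -0.2531, 0.1998]
eef_rot: [0.705, 0.71, -0.006, -0.005]
contact_force: [0.4, -0.2, -0.6]
opening: 0.005
clock: 55.9
tool_pos: [0.4088, -0.2527, 0.0547]
eef_rot: [0.704, 0.71, -0.005, -0.004]
contact_force: [-0.3, -0.5, -0.5]
opening: 0.005
[ 0.40879667 -0.25269068  0.05474079] 0.0051593478856734095 [[-0.009  1.    -0.013]
 [ 1.     0.009 -0.002]
 [-0.002 -0.013 -1.   ]]
```

View pics/si43.png

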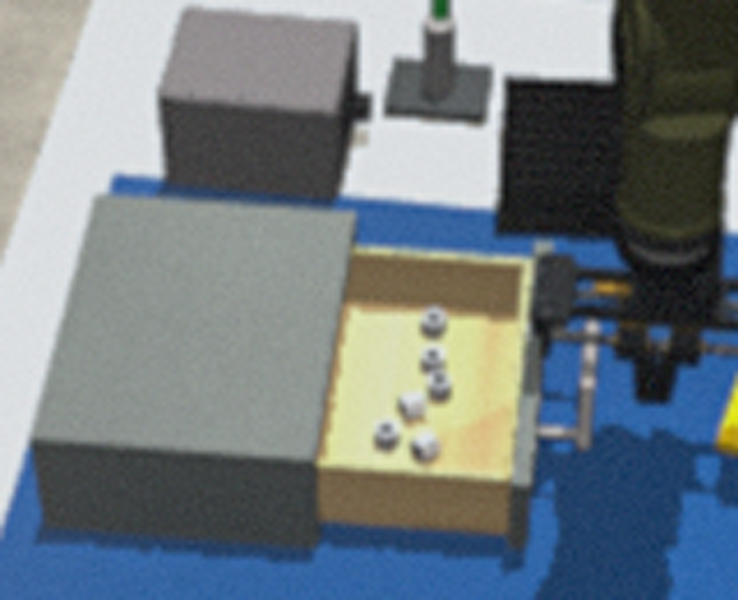

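```bash
python3 -m creep '[[255,0,0.01,0,0],[255,0,0.02,0,0],[255,0,0.03,0,0],[255,0,0.04,0,0],[255,0,0.05,0,0],[255,0,0.06,0,0],[255,0.001,0.07,0,0],[255,0.001,0.08,0,0],[255,0.001,0.09,0,0],[255,0.001,0.1,0,0]]'
python3 -m creep '[[255,0,0.01,0,0],[255,0,0.02,0,0],[255,0.001,0.03,0,0],[255,0.001,0.04,0,0],[255,0.001,0.048,0,0],[255,0.001,0.055,0,0],[255,0.001,0.06,0,0],[255,0.001,0.06,0,0]]'
```

```text
clock: 57.2
tool_pos: [0.509, -0.25, 0.053]
eef_rot: [0.704, 0.71, -0.005, -0.005]
contact_force: [-1.4, -0.8, 1.5]
opening: 0.007
clock: 58.2
tool_pos: [0.5691, -0.2487, 0.0521]
eef_rot: [0.704, 0.71, -0.005, -0.004]
contact_force: [-0.1, 0.1, -0.7]
opening: 0.007
```

```bash
python3 -m creep '[[255,0,0.004,0,0],[255,0,0.008,0,0],[255,0,0.008,0,0]]'
python3 -m creep '[[255,0,0.003,0,0],[255,0,0.006,0,0],[255,0,0.006,0,0]]'
python3 - <<'E'
from h import *
p,c=snap("side");zoom(p,(180,100,340,230),"si44",5)
E
```

```text
clock: 58.58
tool_pos: [0.5771, -0.2487, 0.0521]
eef_rot: [0.704, 0.71, -0.005, -0.004]
contact_force: [0.6, -0.8, -0.0]
opening: 0.005
clock: 58.95
tool_pos: [0.5782, -0.2487, 0.052]
eef_rot: [0.705, 0.709, -0.007, -0.008]
contact_force: [-9.3, 1.0, 7.3]
opening: 0.005
```

View pics/si44.png

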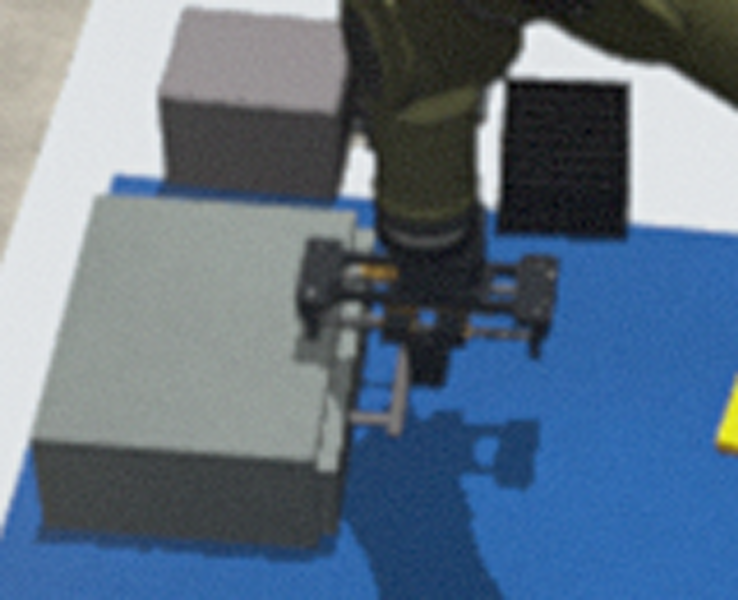

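The drawer hit its stop (9 N at the predicted spot) with no gap visible. I'll back off, rise, and verify.

```bash
python3 -m creep '[[255,0,-0.01,0,0],[255,0,-0.03,0,0],[255,0,-0.06,0,0],[255,0,-0.08,-0.05,0],[255,0,-0.1,-0.1,0],[255,0.03,-0.12,-0.15,0],[255,0.06,-0.12,-0.2,0],[255,0.06,-0.12,-0.2,0]]'
python3 - <<'E'
from h import *
a,ca=snap("scene");b,cb=snap("side")
zoom(a,(110,110,440,350),"sc45",2.4);zoom(b,(180,90,350,390),"si45",2)
for p,c in((a,ca),(b,cb)):
  for t,z in(("cab_drawer0_handle",.062),("hex5",0),("cup_a",.004),("pad_a",0),("tape",0),("screwdriver",0),("pliers",0),("notes",0),("heatsink",0)):
    for d in imaging.place_of(p,t)[:3]:
      if d["score"]>.3: print(t,round(d["score"],2),onz(c,d["location"][::-1],z).round(3))
E
```

```text
clock: 60.0
tool_pos: [0.467, -0.1879, 0.2565]
eef_rot: [0.703, 0.712, -0.003, -0.001]
contact_force: [-0.2, 0.1, 0.1]
opening: 0.006
cab_drawer0_handle 0.66 [ 0.599 -0.247  0.062]
cab_drawer0_handle 0.59 [0.511 0.361 0.062]
cup_a 0.81 [0.449 0.183 0.004]
cup_a 0.79 [0.514 0.37  0.004]
pad_a 0.87 [0.512 0.362 0.   ]
pad_a 0.63 [0.456 0.17  0.   ]
tape 0.87 [0.37  0.294 0.   ]
tape 0.54 [0.468 0.347 0.   ]
screwdriver 0.59 [0.748 0.185 0.   ]
pliers 0.85 [0.681 0.382 0.   ]
notes 0.75 [ 0.316 -0.284  0.   ]
heatsink 0.89 [ 0.505 -0.533  0.   ]
cab_drawer0_handle 0.91 [ 0.601 -0.254  0.062]
hex5 0.32 [0.45 0.17 0.  ]
cup_a 0.71 [0.452 0.17  0.004]
cup_a 0.57 [0.513 0.37  0.004]
pad_a 0.78 [0.44  0.171 0.   ]
pad_a 0.54 [0.505 0.356 0.   ]
tape 0.86 [0.379 0.301 0.   ]
screwdriver 0.83 [0.744 0.178 0.   ]
screwdriver 0.37 [0.451 0.173 0.   ]
pliers 0.8 [0.693 0.388 0.   ]
pliers 0.33 [ 0.484 -0.546  0.   ]
notes 0.96 [ 0.313 -0.279  0.   ]
heatsink 0.49 [ 0.484 -0.54   0.   ]
```

View pics/sc45.png

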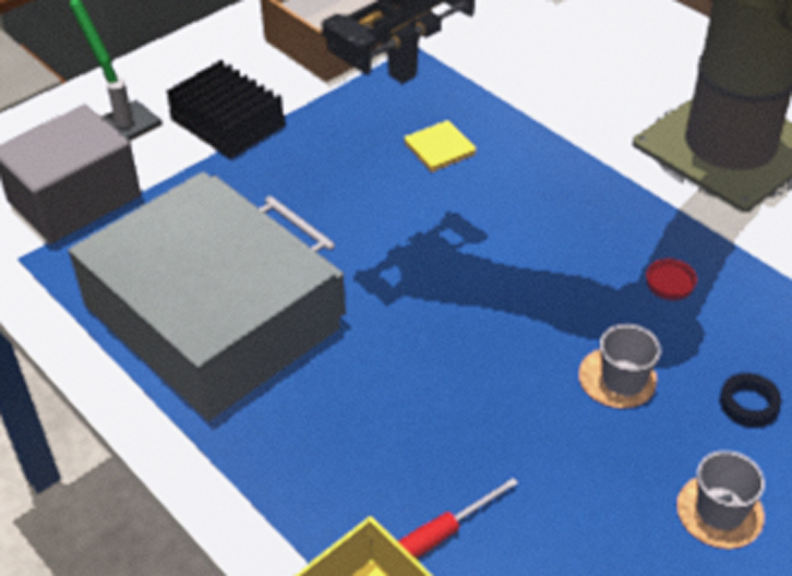

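View pics/si45.png

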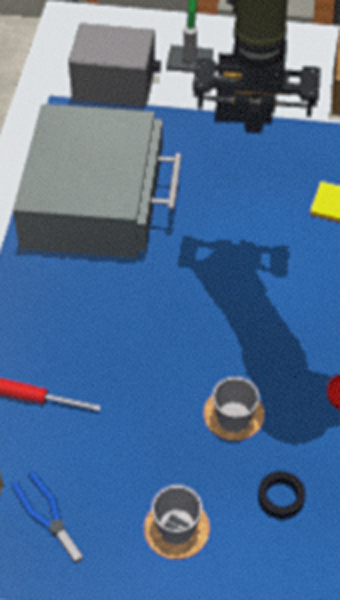

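Run:
```python
from h import *
b,cb=snap("side");zoom(b,(230,140,290,220),"si46",8)
```

```text
(no output)
```

View pics/si46.png

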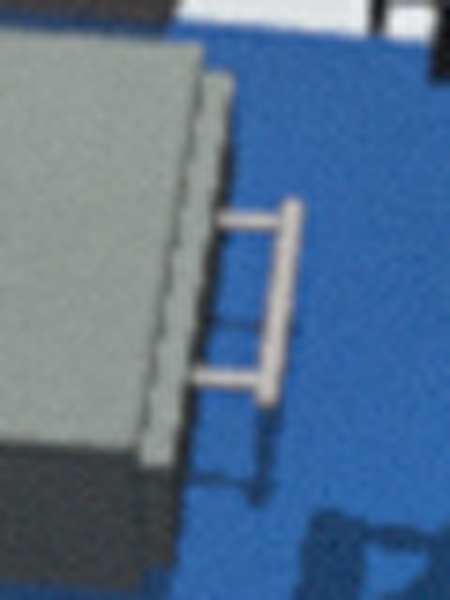

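The drawer front is flush with no yellow gap showing, so I'm handing in.

```bash
python3 -c "
from plant import r
print(r.finish_job())"
```

```text
the job is handed in; nothing more can be done
None
```

I handed the job in at about 60 s of the 210 s allowed; the system gives no verdict.

**What I did:**
- **Drawer:** I pulled it open by its handle and pushed it shut at the end.
- **Cup:** I tipped the spacer cup over the drawer's side wall, and its three spacers fell in. The grip then held the cup tilted, so I laid it on its pad, regripped it and stood it upright.
- **Strays:** I put the three strays into the drawer one at a time.

**Last checks:**
- **Spacers:** Six were visible in the drawer before I closed it, and none were left on the mat in either fixed camera view.
- **Drawer:** It stopped hard against the cabinet at about 9 N, with no gap visible. The handle measured x ≈ 0.600, against 0.601 expected for shut.
- **Cups:** The emptied cup stands upright, about 8 mm off its pad's centre (limit 22 mm). The last network readings for that cup were 0–13 mm off. The pin cup was not touched.
- **Bystanders:** Their positions agree with the start to within about 1 cm, roughly the spread between the two cameras.

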